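# Nest the immersion baskets on the dip lift and crank them down into the soak tank

### The job

Get the wire baskets ready for their soak: slide the steel tank squarely under the hook of the dip lift, then hang every basket that is here on that one hook by its bail, largest first and nearest the column, each smaller one nested inside the larger. When they all hang, turn the lift's handwheel until the pointer on the carriage is level with the white line of the red depth marker, so that the baskets hang down inside the tank. Leave the beaker, the petri dish and the dropper bottle where they are.

Things in the scene. Friction and masses are not known exactly. Their poses are not given: they have to be found in the camera images.
- stand: Fixed dip lift on the worktop: grey foot 66 x 120 x 14 mm (it reaches 17 mm in front of the column axis), two steel guide rods and a lead screw, top plate at 278 mm, black handwheel above it; depth rule 51 mm to its +y side. Origin: on the column axis, at the worktop. Its hook points along its -x (roughly toward the robot), z up.
- hook (a point): Rearmost (largest basket's) seat, on top of the hook bar: 118 mm in front (-x) of the column axis, 225 mm up with the lift fully up; moves with the carriage; axes as the stand. The bar is square, 8 x 8 mm, runs along the stand's x, and two ridges 4 mm high part it into seats at x = 0, -13 and -26 mm from this point (large, medium, small); a 16 mm high stop ends it at +8 mm.
- hook_tip (a point): Top of the upturned free end of the hook, 46 mm in front of (-x) and 15 mm above point hook.
- pointer (a point): Black pointer on the carriage's +y side, level with the hook bar's top face, in front of the depth rule; moves with the carriage.
- mark: Red depth marker 20 x 10 mm clamped on the depth rule, below the pointer at the start; its height differs from start to start. Origin at the height of its white line.
- lift (a joint): How far the carriage with the hook has been lowered from its top position, in m, 0 to 0.075. Driven only by the handwheel; it stays where it is left, also when loaded.
- wheel (a joint): Angle of the handwheel in rad, 0 to 14.7, growing as it is turned clockwise seen from above, which lowers the hook by 32 mm a turn (5.09 mm per rad). It takes 0.3 to 0.4 N m to turn.
- wheel_grip (a point): Centre of the black handwheel on top of the lift, at mid-height of its rim: 60 mm diameter, 16 mm thick, axis vertical, 306 mm above the worktop. It can be gripped across its diameter from above at any yaw; its rim ends 20 mm above the top plate.
- tank: Loose open rectangular steel tank 176 x 150 x 105 mm (x, y, z), walls 3 mm, 0.6 kg. Origin: centre of its underside. It starts beside its place: centred below point hook, sides parallel to the stand's (the large basket then has 20 mm all round). It slides over the worktop when a wall is pinched from above and moved (at its +y wall, fingers little open, the gripper clears the hook).
- large: Large loose steel wire basket, 128 x 104 x 52 mm (x, y, z), open on top, about 200 g; may be absent. Bottom-heavy. Origin: centre of its underside. A rigid square steel bail, 5 mm thick in x, rises from the middle of both y sides; its crossbar is 123 mm above the underside, 71 mm above the rim. Total height 171 mm. Hung on its own seat it clears the other baskets by 6 mm.
- large_eye (a point): Underside of the notch in the middle of the large basket's bail, 131 mm above its underside: the point that rests on the hook bar. To hang it, carry it in from the front with the bar going through the opening between rim and crossbar (eye about 55 mm above the bar clears tip and larger basket), then lower.
- large_grip (a point): Point to grip on the blue grip block above the large basket's bail: 30 mm above its eye, 10 mm below the block's top. The block is 10 mm in the basket's x, 18 mm in y, 37 mm high: close the fingers along the basket's y. Axes as the basket.
- medium: Medium loose steel wire basket, 86 x 80 x 44 mm (x, y, z), open on top, about 150 g; may be absent. Bottom-heavy. Origin: centre of its underside. A rigid square steel bail, 5 mm thick in x, rises from the middle of both y sides; its crossbar is 115 mm above the underside, 71 mm above the rim. Total height 163 mm. Hung on its own seat it clears the other baskets by 6 mm.
- medium_eye (a point): Underside of the notch in the middle of the medium basket's bail, 123 mm above its underside: the point that rests on the hook bar. To hang it, carry it in from the front with the bar going through the opening between rim and crossbar (eye about 55 mm above the bar clears tip and larger basket), then lower.
- medium_grip (a point): Point to grip on the blue grip block above the medium basket's bail: 30 mm above its eye, 10 mm below the block's top. The block is 10 mm in the basket's x, 26 mm in y, 37 mm high: close the fingers along the basket's y. Axes as the basket.
- small: Small loose steel wire basket, 44 x 56 x 38 mm (x, y, z), open on top, about 110 g; may be absent. Bottom-heavy. Origin: centre of its underside. A rigid square steel bail, 5 mm thick in x, rises from the middle of both y sides; its crossbar is 107 mm above the underside, 69 mm above the rim. Total height 155 mm. Hung on its own seat it clears the other baskets by 6 mm.
- small_eye (a point): Underside of the notch in the middle of the small basket's bail, 115 mm above its underside: the point that rests on the hook bar. To hang it, carry it in from the front with the bar going through the opening between rim and crossbar (eye about 55 mm above the bar clears tip and larger basket), then lower.
- small_grip (a point): Point to grip on the blue grip block above the small basket's bail: 30 mm above its eye, 10 mm below the block's top. The block is 10 mm in the basket's x, 34 mm in y, 37 mm high: close the fingers along the basket's y. Axes as the basket.
- beaker: Bystander: empty clear beaker, 74 mm across and 92 mm high, loose, on the left, by the shaker.
- petri: Bystander: covered white petri dish, 91 mm across and 16 mm high, loose, right of the lift.
- dropper: Bystander: amber dropper bottle, 34 mm across and 102 mm high, loose, left of the lift.

How it is judged:
By the outcome, as a careful person would: the job done as asked, in the order asked, and still so for the second after the job is handed in, with the robot touching nothing.
Of large, medium, small only 2 to 3 are there at a start; the rules pass over those that are not, and their reading is None.
At some moment in a run one of large, medium, small may be knocked a few centimetres aside while the robot is not near it.
Once in a run the grip may slacken for a moment while it holds something.
It also fails if it takes over 208 s, if anything falls off the work surface, if the arm or the gripper's body presses on something with over 40 N, if the wrist force passes 120 N, or if a joint passes its speed limit or range.

### The arm

A 7-joint arm with a two-finger parallel gripper is mounted at the origin on a cart in front of the work surface, level with it; the furniture and walls round the work are solid. World frame = base frame: x ahead of the robot, y to its left, z up, the work surface at z = 0. Lengths are in m, angles in rad, forces in N, time in s.
With the tool pointing down it reaches from about 0.425 to 0.925 m from the base axis. Payload 6.8 kg.
Tool frame: the origin (TCP) lies where the fingers leave the gripper's body, on its centre line; the fingertips stand 73 mm ahead of it and the grasp point (between the pads) lies 54 mm ahead of it; z points along the fingers, y is the line along which they close (so a half turn about z gives the same grasp; the last joint's range is limited). The gripper opens to 85 mm and grips with 20 to 120 N. Pads are 22 mm wide; open, the fingers measure 114 mm over their backs; the gripper's body (76 mm by 85 mm) begins 54 mm behind the grasp point. The pads swing forward as they close: fully open they stand 13 mm farther back than shut.
Start: joints at [-1.316, 0.477, 0.022, 1.555, -0.011, 1.109, -0.083], TCP at [0.24, 0.631, 0.304] pointing down, gripper open.
Joint ranges: [-2.96, 2.96], [-0.34, 2.1], [-1.41, 1.46], [0.24, 2.44], [-1.37, 4.51], [0.17, 1.92], [-2.96, 2.96]. Speed limits (rad/s): [2.39, 2.39, 3.14, 3.14, 3.14, 3.14, 3.14].

### API

Orientations are given as a rotation vector (axis times angle).
In Python, from bench import r, imaging, workorder, telemetry gives the robot as it stands (r), with the cameras (imaging), the job (workorder) and the readings (telemetry).
- The arm moves only by the shell command python3 drive.py 'ROWS' [OPENING] [FORCE]. ROWS is rows parted by semicolons, their numbers by spaces, 1 to 5 of them, each of 6 numbers: dx, dy, dz in m, then a rotation vector rx, ry, rz in rad; each row is the pose to reach, as a shift and turn from the pose commanded when the command began, along the tool's axes at that moment; what a row does not reach only later rows make up. A row lasts 1/10 s, in which the tool goes at most 0.05 m and 0.15 rad, less where a joint would pass 70% of its speed; a pose out of reach is approached as far as the arm can. OPENING is the finger opening in m, set as the command begins (- or left out keeps the last). The fingers move at their own pace and stop on an object; FORCE is the grip in N (left out, the last holds). Time passes only in rows, so rows that do not move let the fingers close. It prints the time, the measured TCP pose, the force, the opening and the grip force at its end.
- telemetry.get_obs(): the state, without advancing time (a new reading comes with each control period).
- imaging.grab_frame(name): name is "side" or "top"; returns (picture, depth): 420x560x3 uint8, blue, green, red; 420x560 float32, m along the optical axis (not along the pixel's ray), 0 where there is no reading.
- imaging.camera_info(name): a dict with "camera_matrix" (3x3 intrinsics, pixels), "k1" (the pictures are not rectified: a ray, as slopes to the right and down, at radius r is drawn at 1 + k1 r^2 times it, then the intrinsics apply), "R" (3x3) and "t" (3): a world point X has camera coordinates R X + t. Camera axes: x right, y down, z forward; pixel columns grow to the right and rows downward; lengths in m; the calibration is good to about 2 mm. A picture is of the moment at which its call begins. camera_info takes no time and is no camera call.
- workorder.hand_in(): hands the job in; it is judged then, once.
The state is a dict: "clock": time; "joints": joint angles; "qvel": joint speeds; "tau": joint torques, N m; "tcp_pos": TCP position; "orientation": TCP orientation; "contact_force": force on the tool from outside, world axes, zero at the start; "moment": the same for the moment, N m; "grip_width": finger opening in m; "gripper_force": force on a finger pad.
Only numpy, scipy, OpenCV 4.12 (cv2) and the standard library are available. Lean on these libraries where they do the work, as an engineer would, in place of code of your own. Each camera call takes 0.05 s, during which the arm holds its last target. There are 200 camera calls.

## Working session

There is one attempt and no reset: what is moved stays moved. The work goes in short steps, Python scripts to look and compute and a shell command to move; the robot and the scene stay as the last step left them, time stands still between calls to the robot, and variables do not carry over. Pictures are saved under pics/ and viewed, at most 14 in all, crops included, and the job is handed in when it is done.

```bash
ls; mkdir -p pics
cat > h.py <<'E'
import numpy as np, cv2
from bench import r, imaging, workorder, telemetry
def snap(n):
    im,d=imaging.grab_frame(n); c=imaging.camera_info(n); return im,d,c
def pix2ray(c,u,v):
    K=np.array(c["camera_matrix"]);k1=c["k1"]
    p=np.array([(u-K[0,2])/K[0,0],(v-K[1,2])/K[1,1]]); q=p.copy()
    for _ in range(20): q=p/(1+k1*(q@q))
    R=np.array(c["R"]);t=np.array(c["t"])
    return -R.T@t, R.T@np.array([q[0],q[1],1.])
def onz(c,u,v,z):
    o,d=pix2ray(c,u,v); return o+d*(z-o[2])/d[2]
def cloud(d,c):
    K=np.array(c["camera_matrix"]);k1=c["k1"];h,w=d.shape
    u,v=np.meshgrid(np.arange(w),np.arange(h))
    p=np.stack([(u-K[0,2])/K[0,0],(v-K[1,2])/K[1,1]],-1);q=p.copy()
    for _ in range(20): q=p/(1+k1*(q**2).sum(-1,keepdims=True))
    X=np.concatenate([q,np.ones((h,w,1))],-1)*d[...,None]
    W=(X-np.array(c["t"]))@np.array(c["R"]); W[d==0]=np.nan
    return W
def proj(c,X):
    K=np.array(c["camera_matrix"]);x=np.array(c["R"])@np.array(X)+np.array(c["t"]);q=x[:2]/x[2]
    q=q*(1+c["k1"]*(q@q));return K[0,0]*q[0]+K[0,2],K[1,1]*q[1]+K[1,2]
E
python3 - <<'E'
from h import *
for n in("side","top"):
    im,d,c=snap(n);cv2.imwrite(f"pics/{n}0.png",im);np.save(n+"0.npy",d)
    print(n,c, -np.array(c["R"]).T@np.array(c["t"]))
print(telemetry.get_obs())
E
```

```text
bench.py
drive.py
pics
side {'camera_matrix': array([[408.33019257,   0.        , 281.2961672 ],
       [  0.        , 408.33019257, 208.0607367 ],
       [  0.        ,   0.        ,   1.        ]]), 'k1': -0.12171635450392643, 'R': array([[-0.98594425, -0.16676421, -0.01017996],
       [-0.06515025,  0.43985883, -0.89570065],
       [ 0.15384855, -0.88244768, -0.44454101]]), 't': array([0.56761963, 0.20596064, 1.27010817])} [0.37765539 1.12486904 0.7548726 ]
top {'camera_matrix': array([[514.88556946,   0.        , 273.07222477],
       [  0.        , 514.88556946, 211.10104831],
       [  0.        ,   0.        ,   1.        ]]), 'k1': -0.014248275581348441, 'R': array([[-0.01170517, -0.9998931 , -0.00876236],
       [-0.99634522,  0.01240425, -0.0845123 ],
       [ 0.08461195,  0.00774111, -0.99638391]]), 't': array([0.01673066, 0.57948125, 1.54776945])} [ 0.44659942 -0.0024406   1.59129246]
{'clock': 0.1, 'joints': array([-1.31608922,  0.47768959,  0.02240054,  1.55634706, -0.01152033,
        1.10930323, -0.08313194]), 'qvel': array([-0.00036576, -0.00165804,  0.00055634, -0.00480395, -0.00038504,
       -0.00012559,  0.00018172]), 'tau': array([ 4.82113057e-03, -5.97761679e+01,  1.61419004e+00, -2.81952721e+01,
        1.29315653e-02,  5.00284237e-03,  6.22370771e-05]), 'tcp_pos': array([0.23944055, 0.63066259, 0.30304496]), 'orientation': array([-5.66856847e-01, -3.08985680e+00,  2.52821740e-03]), 'contact_force': array([-0.21761424, -0.22951819, -0.22174691]), 'moment': array([-0.03732855,  0.00355647, -0.01518258]), 'gripper_force': 0.0, 'grip_width': 0.08543172315705717}
```

View pics/side0.png

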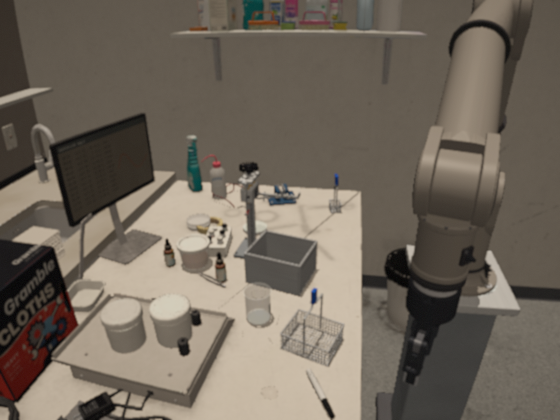

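View pics/top0.png

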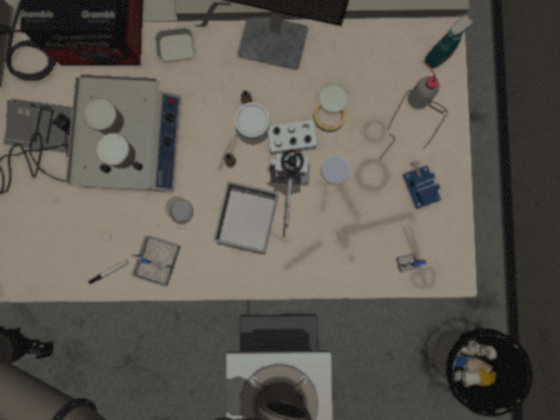

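The side view shows two baskets. One wire basket with a blue block is at (313,297), and a small one is at (337,180). The tank is at (281,262) and the lift at (250,200). In the top view the baskets are at (157,260) and (410,263), the tank at (247,217) and the handwheel at (290,160).

Run:
```python
from h import *
S=cv2.imread("pics/side0.png");T=cv2.imread("pics/top0.png")
a=cv2.resize(S[150:300,220:360],None,fx=2.85,fy=2.85,interpolation=3)[:,:399]
b=cv2.resize(T[130:280,180:320],None,fx=2.85,fy=2.85,interpolation=3)[:,:399]
top=np.hstack([a,b])
cv2.imwrite("pics/c1.png",top)
cs,ct=imaging.camera_info("side"),imaging.camera_info("top")
for nm,im,c,d in(("side",S,cs,np.load("side0.npy")),("top",T,ct,np.load("top0.npy"))):
    W=cloud(d,c);hsv=cv2.cvtColor(im,cv2.COLOR_BGR2HSV)
    m=cv2.inRange(hsv,(105,120,60),(130,255,255))
    n,l,s,ce=cv2.connectedComponentsWithStats(m)
    for i in range(1,n):
        if s[i,4]>6: print(nm,"blue",s[i],ce[i].round(1),np.nanmedian(W[l==i],0).round(3),np.nanmax(W[l==i][:,2]).round(3))
    m=cv2.inRange(hsv,(0,140,90),(6,255,255))|cv2.inRange(hsv,(174,140,90),(180,255,255))
    n,l,s,ce=cv2.connectedComponentsWithStats(m)
    for i in range(1,n):
        if s[i,4]>3: print(nm,"red",s[i],ce[i].round(1),np.nanmedian(W[l==i],0).round(3))
    # heights
    for z0,z1 in((.095,.115),(.27,.285),(.30,.32),(.14,.18)):
        mm=(W[...,2]>z0)&(W[...,2]<z1)&(W[...,0]>.4)&(W[...,0]<1.1)&(abs(W[...,1])<.45)
        n,l,s,ce=cv2.connectedComponentsWithStats(mm.astype(np.uint8))
        for i in range(1,n):
            if s[i,4]>15: print(nm,z0,s[i],np.nanmin(W[l==i],0).round(3),np.nanmax(W[l==i],0).round(3))
```

```text
side blue [335 174   3  11  24] [336.2 178.4] [ 0.419 -0.383  0.144] 0.155
side blue [312 289   4  14  46] [313.4 295.4] [0.436 0.376 0.158] 0.17
side red [214 162   6   5  22] [216.3 164.1] [ 0.928 -0.436  0.158]
side red [  0 376  11  22  92] [  4.  388.1] [1.075 0.687 0.047]
side 0.095 [210 174  16   6  71] [ 0.898 -0.45   0.095] [ 0.959 -0.41   0.114]
side 0.095 [247 218   9  17  48] [ 0.675 -0.068  0.096] [0.685 0.02  0.115]
side 0.095 [244 230  74  39 546] [ 0.456 -0.002  0.095] [0.662 0.186 0.109]
side 0.095 [ 64 297   7  10  34] [1.05  0.431 0.096] [1.055 0.449 0.115]
side 0.095 [190 309  10   9  67] [0.706 0.401 0.095] [0.726 0.436 0.111]
side 0.27 [145 153   7   7  25] [ 1.089 -0.193  0.272] [ 1.1   -0.153  0.285]
side 0.27 [238 172  22  13 157] [ 0.658 -0.08   0.27 ] [0.709 0.018 0.285]
side 0.3 [144 144   7   8  30] [ 1.091 -0.195  0.3  ] [ 1.1   -0.158  0.32 ]
side 0.3 [239 162  20  10 153] [ 0.654 -0.07   0.3  ] [ 0.713 -0.008  0.315]
side 0.14 [213 162   8   7  40] [ 0.915 -0.449  0.14 ] [ 0.945 -0.426  0.161]
side 0.14 [335 174   4   6  19] [ 0.412 -0.407  0.142] [ 0.
[... 1537 characters left out ...]
 0.272] [ 0.7   -0.055  0.283]
top 0.27 [285 163  10   6  27] [ 0.669 -0.047  0.273] [ 0.682 -0.024  0.281]
top 0.3 [332   0  16   6  54] [ 1.091 -0.191  0.3  ] [ 1.099 -0.151  0.32 ]
top 0.3 [281 149  24  25 342] [ 0.652 -0.072  0.3  ] [ 0.712 -0.014  0.32 ]
top 0.14 [117  27  13  23 114] [1.049 0.423 0.14 ] [1.1   0.45  0.179]
top 0.14 [423  76  12  16 111] [ 0.912 -0.45   0.14 ] [ 0.948 -0.428  0.18 ]
top 0.14 [116 134  15  32 337] [0.705 0.414 0.142] [0.793 0.45  0.169]
top 0.14 [267 169  10   5  18] [ 0.675 -0.001  0.142] [0.684 0.024 0.18 ]
top 0.14 [141 259  10   5  37] [0.428 0.356 0.142] [0.439 0.374 0.177]
top 0.14 [412 261  14   6  53] [ 0.411 -0.412  0.14 ] [ 0.425 -0.378  0.162]
```

View pics/c1.png

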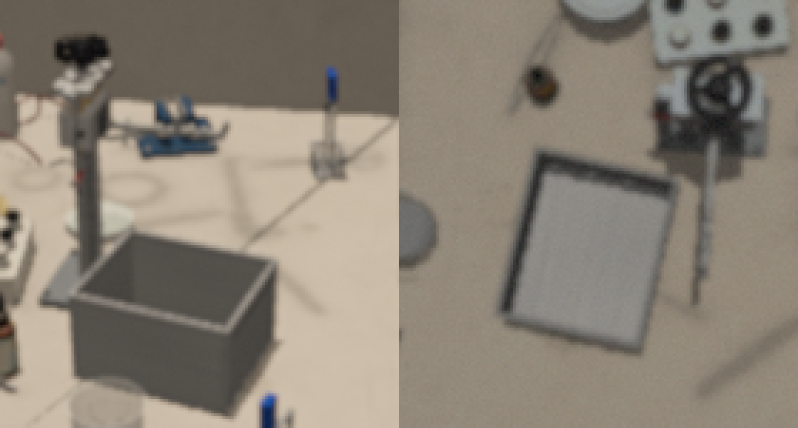

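Crop c1: the hook bar runs in the top view from about (289,183) to the tip at (285,236). The small red marker is on the rule in the side view at about (248,212). The blue blocks are 18 mm wide (large, left) and 34 mm wide (small, right), so the medium basket is absent.

```bash
cat > meas.py <<'E'
from h import *
def tank(Wt,z0=.097,z1=.112):
    m=(Wt[...,2]>z0)&(Wt[...,2]<z1)&(Wt[...,0]>.43)&(Wt[...,0]<.67)&(abs(Wt[...,1])<.22)
    n,l,s,ce=cv2.connectedComponentsWithStats(cv2.dilate(m.astype(np.uint8),np.ones((3,3))))
    i=1+s[1:,4].argmax(); P=Wt[(l==i)&m][:,:2]
    return P
E
python3 - <<'E'
from meas import *
S=cv2.imread("pics/side0.png");T=cv2.imread("pics/top0.png")
cs,ct=imaging.camera_info("side"),imaging.camera_info("top")
Ws=cloud(np.load("side0.npy"),cs);Wt=cloud(np.load("top0.npy"),ct)
for W in(Wt,Ws):
    P=tank(W).astype(np.float32);rc=cv2.minAreaRect(P);print("tank",rc,len(P))
# tank via color edges? floor height corners by ray on z=.105 of crop corners
for (u,v) in((538,150),(677,180),(641,352),(500,320)):
    print(onz(ct,180+(u-399)/2.85,130+v/2.85,.105).round(4))
# wheel
m=(Wt[...,2]>.30)&(Wt[...,2]<.325)&(abs(Wt[...,0]-.68)<.05)&(abs(Wt[...,1]+.04)<.05)
vv,uu=np.nonzero(m);P=np.array([onz(ct,u,v,.314)[:2] for u,v in zip(uu,vv)],np.float32)
print("wheel",cv2.minEnclosingCircle(P),"z",np.nanmedian(Wt[m][:,2]))
for nm,W in(("t",Wt),("s",Ws)):
    m=(W[...,2]>.20)&(W[...,2]<.255)&(W[...,0]>.5)&(W[...,0]<.63)&(abs(W[...,1]+.04)<.06)
    Q=W[m];print(nm,len(Q),Q.min(0),Q.max(0))
    f=cv2.fitLine(Q[:,:2].astype(np.float32),cv2.DIST_HUBER,0,.01,.01).ravel();print("bar",f,"yaw",np.arctan2(f[1],f[0])if f[0]>0 else np.arctan2(-f[1],-f[0]),np.median(Q[:,2]))
    for x in np.arange(.5,.63,.01):
        q=Q[abs(Q[:,0]-x)<.005]
        if len(q):print(round(x,3),len(q),q.mean(0).round(4),q[:,2].max().round(3))
hs=cv2.cvtColor(S,cv2.COLOR_BGR2HSV)
for v in range(203,222): print(v,[tuple(int(k) for k in S[v,u]) for u in range(243,254)], Ws[v,248].round(3))
for nm,c,bl in(("L",0,((313.4,295.4),(144,260.5))),("s",0,((336.2,178.4),(418.4,262.7)))):
    print(nm,[onz(ct,*bl[1],z).round(4) for z in(.163,.171,.155)])
E
```

```text
tank ((0.5579330921173096, 0.08816338330507278), (0.15367332100868225, 0.1793801635503769), 76.16574096679688) 419
tank ((0.5594323873519897, 0.09146532416343689), (0.157072976231575, 0.17970529198646545), 76.39297485351562) 476
[0.6577 0.1372 0.105 ]
[ 0.625  -0.0045  0.105 ]
[0.4506 0.034  0.105 ]
[0.4846 0.1765 0.105 ]
wheel ((0.6812599897384644, -0.04209069162607193), 0.031126828864216805) z 0.31183686841748165
t 133 [ 0.51661275 -0.04052688  0.21629448] [ 0.62973898 -0.02547022  0.24265714]
bar [ 0.99582064 -0.09133034  0.57278955 -0.03237805] yaw -0.09145779 0.2243493159342469
0.52 10 [ 0.5206 -0.0276  0.2343] 0.24
0.53 10 [ 0.5299 -0.0287  0.2241] 0.228
0.54 13 [ 0.54   -0.029   0.2253] 0.23
0.55 13 [ 0.5501 -0.031   0.2242] 0.231
0.56 13 [ 0.5595 -0.0309  0.2273] 0.232
0.57 14 [ 0.5706 -0.0318  0.2267] 0.243
0.58 9 [ 0.5808 -0.0327  0.2285] 0.242
0.59 12 [ 0.5907 -0.0347  0.2232] 0.228
0.6 9 [ 0.6001 -0.0348  0.223 ] 0.231
0.61 12 [ 0.6094 -0.0349  0.2238] 0.227
0.62 12 [ 0.6202 -0.0371  0.2235] 0.228
s 140 [ 0.51751472 -0.04062613  0.20266923] [ 0.62996936 -0.01662524  0.235
[... 3693 characters left out ...]
9, 75, 79), (67, 71, 75), (62, 66, 70), (58, 61, 65), (59, 63, 66), (70, 74, 78)] [0.681 0.007 0.145]
220 [(167, 186, 201), (167, 187, 201), (159, 178, 192), (131, 148, 161), (91, 102, 110), (71, 77, 81), (68, 73, 77), (63, 68, 71), (60, 64, 67), (61, 64, 68), (69, 74, 78)] [0.68  0.01  0.143]
221 [(165, 185, 200), (166, 186, 201), (159, 177, 192), (131, 147, 160), (90, 101, 109), (70, 76, 80), (67, 72, 76), (62, 66, 70), (59, 63, 67), (60, 64, 68), (68, 74, 77)] [0.681 0.009 0.139]
L [array([0.435 , 0.3678, 0.163 ]), array([0.4351, 0.3658, 0.171 ]), array([0.4349, 0.3699, 0.155 ])]
s [array([ 0.4201, -0.3904,  0.163 ]), array([ 0.4203, -0.3882,  0.171 ]), array([ 0.42  , -0.3925,  0.155 ])]
```

```bash
cat > go.py <<'E'
# usage: go.py x y z yaw  : TCP target, tool down, tool-y = world y turned by yaw -> row in tool axes
import sys;from h import *
from scipy.spatial.transform import Rotation as Ro
def go(x,y,z,yaw):
    o=telemetry.get_obs();R=Ro.from_rotvec(o["orientation"])
    T=Ro.from_euler("z",yaw)*Ro.from_matrix(np.diag([-1,1,-1.]))
    cands=[T,T*Ro.from_euler("z",np.pi)]
    D=min((R.inv()*c for c in cands),key=lambda a:a.magnitude())
    d=R.inv().apply(np.array([x,y,z])-o["tcp_pos"])
    print(d.round(4),D.as_rotvec().round(4),"rows>=",np.ceil(max(np.linalg.norm(d)/.05,D.magnitude()/.15)),"j7",o["joints"][6].round(2))
if __name__=="__main__": go(*map(float,sys.argv[1:]))
E
python3 go.py .574 .160 .26 -.23
python3 drive.py '-.04 -.03 0 0 0 0;-.08 -.055 0 0 0 0;-.12 -.08 0 0 0 -.04;-.16 -.107 .01 0 0 -.08;-.2 -.134 .02 0 0 -.13' .03 60
python3 drive.py '-.04 -.03 0 0 0 0;-.08 -.06 0 0 0 0;-.12 -.09 0 0 0 0;-.16 -.12 0 0 0 0;-.2 -.14 0 0 0 0'
python3 go.py .574 .160 .26 -.23
```

```text
clock: 0.6
tcp_pos: [0.3798, 0.4331, 0.2837]
orientation: [0.362, 3.12, 0.0]
contact_force: [0.9, -0.6, 0.8]
grip_width: 0.0302
gripper_force: 0.0
clock: 1.1
tcp_pos: [0.5421, 0.2493, 0.2837]
orientation: [-0.367, -3.119, 0.002]
contact_force: [1.1, 0.8, 0.1]
grip_width: 0.0299
gripper_force: 0.0
[-0.0518 -0.0795  0.0238] [-0.0011 -0.0004 -0.0044] rows>= 2.0 j7 0.86
```

```bash
python3 drive.py '-.03 -.045 .01 0 0 0;-.052 -.08 .024 0 0 0;-.052 -.08 .024 0 0 0'
python3 drive.py '0 0 .03 0 0 0;0 0 .06 0 0 0;0 0 .085 0 0 0;0 0 .105 0 0 0;0 0 .109 0 0 0'
python3 drive.py '0 0 0 0 0 0;0 0 0 0 0 0;0 0 0 0 0 0;0 0 0 0 0 0' 0 60
python3 drive.py '0 0 0 0 0 0;0 0 0 0 0 0;0 0 0 0 0 0;0 0 0 0 0 0'
python3 - <<'E'
from meas import *
im,d,c=snap("top");cv2.imwrite("pics/t1.png",im);P=tank(cloud(d,c)).astype(np.float32);print(cv2.minAreaRect(P))
E
```

```text
clock: 1.4
tcp_pos: [0.5745, 0.1534, 0.2578]
orientation: [-0.383, -3.116, 0.009]
contact_force: [-0.5, -1.8, 0.6]
grip_width: 0.0299
gripper_force: 0.0
clock: 1.9
tcp_pos: [0.5716, 0.1623, 0.1482]
orientation: [-0.364, -3.116, 0.004]
contact_force: [-0.1, 0.1, -0.4]
grip_width: 0.03
gripper_force: 0.0
clock: 2.3
tcp_pos: [0.5737, 0.1627, 0.1518]
orientation: [0.365, 3.119, 0.001]
contact_force: [-1.0, -0.5, 2.3]
grip_width: 0.0019
gripper_force: 60.1
clock: 2.7
tcp_pos: [0.5737, 0.1627, 0.1518]
orientation: [0.365, 3.12, 0.001]
contact_force: [-2.1, -0.8, 6.5]
grip_width: 0.0018
gripper_force: 60.8
((0.5583025217056274, 0.08916343748569489), (0.1525213122367859, 0.17920486629009247), 76.47943878173828)
```

```bash
python3 go.py .5685 .0417 .1518 -.092
```

```text
[-0.0229 -0.119  -0.    ] [ 0.0007  0.0007 -0.141 ] rows>= 3.0 j7 1.06
```

```bash
python3 drive.py '-.002 -.012 0 0 0 0;-.005 -.026 0 0 0 -.02;-.008 -.042 0 0 0 -.05;-.011 -.058 0 0 0 -.07;-.014 -.073 0 0 0 -.09'
python3 drive.py '-.003 -.014 0 0 0 -.015;-.005 -.028 0 0 0 -.03;-.008 -.038 0 0 0 -.045;-.01 -.045 0 0 0 -.05;-.01 -.046 0 0 0 -.05'
python3 drive.py '0 0 0 0 0 0;0 0 0 0 0 0'
python3 go.py .5685 .0417 .1518 -.092
python3 - <<'E'
from meas import *
im,d,c=snap("top");cv2.imwrite("pics/t2.png",im);P=tank(cloud(d,c)).astype(np.float32);print(cv2.minAreaRect(P))
im,d,c=snap("side");cv2.imwrite("pics/s2.png",im);P=tank(cloud(d,c)).astype(np.float32);print(cv2.minAreaRect(P))
E
```

```text
clock: 3.25
tcp_pos: [0.571, 0.0903, 0.1518]
orientation: [0.22, 3.132, 0.005]
contact_force: [-0.4, 5.8, 3.4]
grip_width: 0.0016
gripper_force: 60.4
clock: 3.75
tcp_pos: [0.5745, 0.0424, 0.1518]
orientation: [0.145, 3.136, 0.003]
contact_force: [0.5, 5.6, 3.9]
grip_width: 0.0021
gripper_force: 60.6
clock: 3.95
tcp_pos: [0.5745, 0.0424, 0.1518]
orientation: [0.145, 3.136, 0.002]
contact_force: [0.4, 3.1, 5.4]
grip_width: 0.002
gripper_force: 60.9
[ 0.0059 -0.0012 -0.    ] [ 0.0012  0.0024 -0.0001] rows>= 1.0 j7 1.38
((0.5659930109977722, -0.06856217235326767), (0.08202344924211502, 0.17912055552005768), 83.71794891357422)
((0.5710986852645874, -0.02305831015110016), (0.16570539772510529, 0.17891554534435272), 84.69635009765625)
```

```bash
python3 drive.py '.003 0 0 0 0 0;.006 -.001 0 0 0 0;.006 -.001 0 0 0 0'
python3 drive.py '0 0 0 0 0 0;0 0 0 0 0 0;0 0 0 0 0 0' .03
python3 drive.py '0 0 -.02 0 0 0;0 0 -.06 0 0 0;0 0 -.11 0 0 0;0 .05 -.14 0 0 0;0 .1 -.14 0 0 0'
python3 drive.py '0 .05 0 0 0 0;0 .1 0 0 0 0;0 .15 0 0 0 0;0 .19 0 0 0 0'
python3 - <<'E'
from meas import *
P2=[]
for n in("top","side"):
    im,d,c=snap(n);cv2.imwrite(f"pics/{n}3.png",im);np.save(n+"3.npy",d);W=cloud(d,c);P=tank(W).astype(np.float32);print(cv2.minAreaRect(P))
    print([cv2.minAreaRect(tank(W,.03,.112).astype(np.float32))])
T=cv2.imread("pics/top3.png");cv2.imwrite("pics/c3.png",cv2.resize(T[130:290,210:360],None,fx=3.7,fy=3.7,interpolation=3))
E
```

```text
clock: 4.35
tcp_pos: [0.5689, 0.0413, 0.1518]
orientation: [0.144, 3.134, 0.001]
contact_force: [4.6, 0.3, 4.1]
grip_width: 0.0018
gripper_force: 60.7
clock: 4.65
tcp_pos: [0.5665, 0.0404, 0.1502]
orientation: [-0.147, -3.136, 0.001]
contact_force: [0.1, 0.4, -0.4]
grip_width: 0.0302
gripper_force: 0.0
clock: 5.15
tcp_pos: [0.5779, 0.1316, 0.2947]
orientation: [0.155, 3.131, 0.002]
contact_force: [0.7, 0.1, -0.9]
grip_width: 0.0303
gripper_force: 0.0
clock: 5.55
tcp_pos: [0.5927, 0.3255, 0.2897]
orientation: [-0.143, -3.137, 0.0]
contact_force: [2.2, 0.2, 0.3]
grip_width: 0.03
gripper_force: 0.0
((0.5649745464324951, -0.03366413712501526), (0.1529296636581421, 0.17939023673534393), 84.97743225097656)
[((0.5649667978286743, -0.03366345167160034), (0.1529296636581421, 0.17940585315227509), 84.97743225097656)]
((0.5655378103256226, -0.03032899647951126), (0.15728135406970978, 0.17840497195720673), 84.5681381225586)
[((0.5654279589653015, -0.030622653663158417), (0.16061420738697052, 0.17837369441986084), 84.70431518554688)]
```

View pics/c3.png

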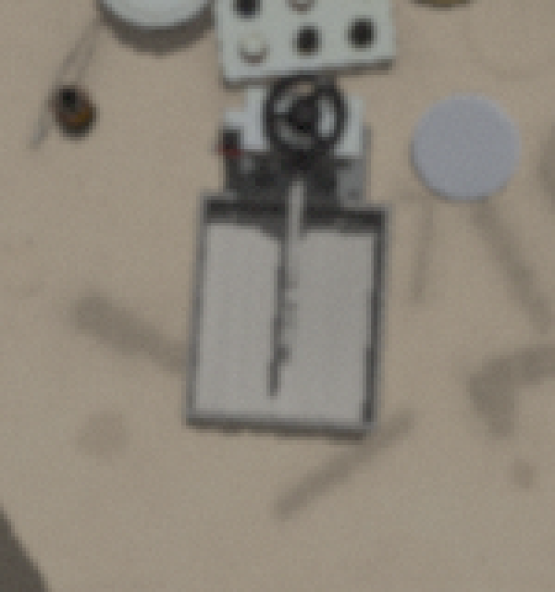

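The tank now sits squarely under the hook: centre about (0.565,-0.033), yaw -5°. Next I measure the large basket.

```bash
cat > bask.py <<'E'
import sys;from meas import *
def look(x0,y0,hz,tag):
    out=[]
    cen={}
    for n in("top","side"):
        im,d,c=snap(n);cv2.imwrite(f"pics/{n}_{tag}.png",im);W=cloud(d,c)
        near=(np.hypot(W[...,0]-x0,W[...,1]-y0)<.12)
        P=W[near&(W[...,2]>.012)&(W[...,2]<hz+.01)][:,:2].astype(np.float32)
        if len(P)>10: print(n,"body",cv2.minAreaRect(P),len(P))
        hsv=cv2.cvtColor(im,cv2.COLOR_BGR2HSV);m=cv2.inRange(hsv,(105,110,50),(130,255,255))
        k,l,s,ce=cv2.connectedComponentsWithStats(m)
        for i in range(1,k):
            q=W[l==i];md=np.nanmedian(q,0)
            if s[i,4]>8 and np.hypot(md[0]-x0,md[1]-y0)<.1 and md[2]>.08:
                print(n,"blue",s[i],ce[i].round(1),md.round(4),np.nanmin(q,0).round(3),np.nanmax(q,0).round(3))
                cen[n]=(ce[i],s[i],c)
                if n=="top":
                    vv,uu=np.nonzero(l==i);B=np.array([onz(c,u,v,md[2])[:2] for u,v in zip(uu,vv)],np.float32)
                    print("  rect",cv2.minAreaRect(B))
    if len(cen)==2:  # triangulate: top view block-top centre, side view top edge centre
        (ct,_,c1),(cs,s,c2)=cen["top"],cen["side"]
        o1,d1=pix2ray(c1,*ct);o2,d2=pix2ray(c2,cs[0],s[1])
        A=np.stack([d1,-d2],1);k=np.linalg.lstsq(A,o2-o1,rcond=None)[0]
        print("block top",(o1+k[0]*d1).round(4),(o2+k[1]*d2).round(4))
look(*map(float,sys.argv[1:4]),sys.argv[4])
E
python3 bask.py .435 .366 .052 L1
python3 -c "
import cv2,numpy as np
a=cv2.imread('pics/top_L1.png')[210:310,90:230];b=cv2.imread('pics/side_L1.png')[270:370,250:390]
cv2.imwrite('pics/cL.png',np.hstack([cv2.resize(i,None,fx=2.85,fy=2.85,interpolation=3)for i in(a,b)]))"
```

```text
top body ((0.45372122526168823, 0.36821258068084717), (0.0503954216837883, 0.23723670840263367), 8.21197509765625) 68
side body ((0.4438320994377136, 0.39247971773147583), (0.15968605875968933, 0.12972262501716614), 71.4809341430664) 842
side blue [312 289   4  14  49] [313.5 295.4] [0.4357 0.3762 0.1588] [0.432 0.365 0.137] [0.439 0.38  0.17 ]bask.py:13: RuntimeWarning: All-NaN slice encountered
  q=W[l==i];md=np.nanmedian(q,0)
```

View pics/cL.png

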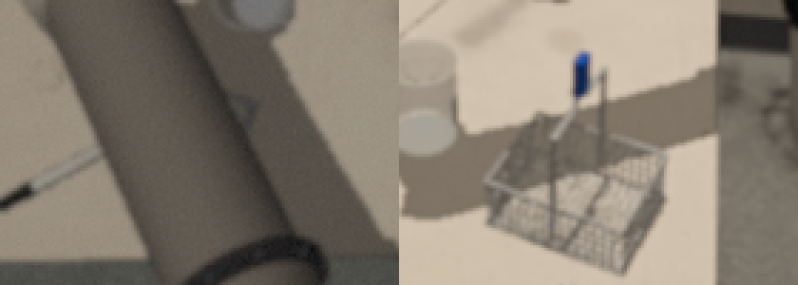

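The arm hides the large basket in the top view. In the side view its block is unmoved at (313.5,295), so I use the first top picture for its yaw.

Run:
```python
from meas import *
T=cv2.imread("pics/top0.png");cs,ct=imaging.camera_info("side"),imaging.camera_info("top")
Ws=cloud(np.load("side0.npy"),cs);Wt=cloud(np.load("top0.npy"),ct)
for n,W in(("t",Wt),("s",Ws)):
    for (x,y,z,R) in((.435,.366,.052,.1),(.42,-.392,.038,.06)):
        near=(np.hypot(W[...,0]-x,W[...,1]-y)<R)
        P=W[near&(W[...,2]>z-.008)&(W[...,2]<z+.008)][:,:2].astype(np.float32)
        print(n,len(P),cv2.minAreaRect(P))
        Q=W[near&(W[...,2]>z+.03)][:,:3].astype(np.float32)
        print("  bail",len(Q),cv2.fitLine(Q[:,:2],2,0,.01,.01).ravel(),Q.mean(0))
a=T[225:295,110:190];b=T[235:295,380:450]
cv2.imwrite('pics/cB.png',np.hstack([cv2.resize(i,(400,int(400*i.shape[0]/i.shape[1])),interpolation=3)[:340] for i in(a,b)]))
```

```text
t 184 ((0.4327995479106903, 0.3656142055988312), (0.1065797433257103, 0.12953442335128784), 71.56950378417969)
  bail 100 [0.31945848 0.9476003  0.43260884 0.36277565] [0.43260884 0.36277562 0.1389442 ]
t 74 ((0.4180142283439636, -0.39508485794067383), (0.044727127999067307, 0.05703146383166313), 12.928607940673828)
  bail 82 [ 0.2617799  -0.9651276   0.41767487 -0.39050972] [ 0.41767484 -0.39050975  0.1400764 ]
s 272 ((0.43559062480926514, 0.36907631158828735), (0.10887522995471954, 0.12933515012264252), 72.6226577758789)
  bail 219 [0.31626186 0.94867194 0.4354456  0.37306255] [0.43544546 0.3730625  0.13316205]
s 29 ((0.41838204860687256, -0.3942294716835022), (0.04509097710251808, 0.06158939749002457), 12.169015884399414)
  bail 72 [ 0.2396766  -0.9708528   0.41814402 -0.38976708] [ 0.41814393 -0.3897671   0.11781488]
```

View pics/cB.png

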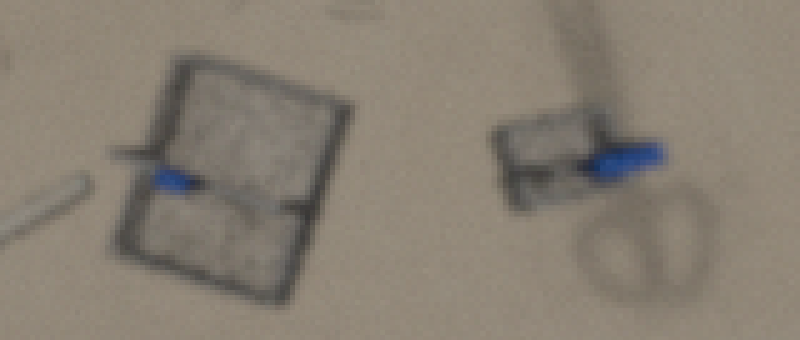

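Large basket: centre (0.434,0.367), yaw -0.315. Small basket: centre (0.418,-0.3945), yaw +0.24. The rim sizes confirm which is which.

```bash
python3 go.py .434 .367 .29 -.315
```

```text
[ 0.1622  0.0293 -0.0006] [-0.0017 -0.0015  0.2242] rows>= 4.0 j7 0.92
```

```bash
python3 drive.py '.04 .007 0 0 0 .05;.08 .015 0 0 0 .11;.12 .022 0 0 0 .17;.162 .03 0 0 0 .224;.162 .03 0 0 0 .224' .05
python3 drive.py '0 0 0 0 0 0;0 0 0 0 0 0'
python3 go.py .434 .367 .213 -.315
```

```text
clock: 6.25
tcp_pos: [0.43, 0.3679, 0.2901]
orientation: [-0.489, -3.1, 0.002]
contact_force: [0.6, 0.1, -0.1]
grip_width: 0.0499
gripper_force: 0.0
clock: 6.45
tcp_pos: [0.4368, 0.3656, 0.2905]
orientation: [0.5, 3.101, -0.001]
contact_force: [0.2, -0.4, -0.8]
grip_width: 0.0503
gripper_force: 0.0
[0.0032 0.0005 0.0775] [-0.0003  0.0011 -0.0047] rows>= 2.0 j7 0.47
```

```bash
python3 drive.py '.002 0 .02 0 0 0;.002 0 .04 0 0 0;.002 0 .06 0 0 0;.002 0 .077 0 0 0;.002 0 .077 0 0 0'
python3 drive.py '0 0 0 0 0 0;0 0 0 0 0 0;0 0 0 0 0 0;0 0 0 0 0 0' 0 100
python3 drive.py '0 0 -.02 0 0 0;0 0 -.04 0 0 0;0 0 -.06 0 0 0;0 0 -.08 0 0 0'
python3 bask.py .435 .366 .3 L2 | grep -v body
```

```text
clock: 6.95
tcp_pos: [0.4339, 0.3656, 0.2109]
orientation: [-0.5, -3.1, 0.007]
contact_force: [-0.4, -0.0, -0.0]
grip_width: 0.0501
gripper_force: 0.0
clock: 7.35
tcp_pos: [0.4341, 0.3678, 0.2145]
orientation: [0.496, 3.101, 0.002]
contact_force: [0.5, -2.0, 5.5]
grip_width: 0.0162
gripper_force: 98.4
clock: 7.75
tcp_pos: [0.4329, 0.368, 0.2941]
orientation: [-0.495, -3.102, -0.0]
contact_force: [-0.0, 0.9, -2.0]
grip_width: 0.0161
gripper_force: 97.9
```

```bash
python3 go.py .444 -.0205 .37 -.092
```

```text
[-0.1308 -0.3667 -0.0755] [ 0.0048  0.0027 -0.2246] rows>= 8.0 j7 0.47
```

```bash
python3 drive.py '0 0 -.03 0 0 0;0 0 -.06 0 0 0;-.01 -.025 -.076 0 0 0;-.02 -.055 -.076 0 0 -.03;-.03 -.085 -.076 0 0 -.06'
python3 drive.py '-.012 -.035 0 0 0 -.03;-.024 -.07 0 0 0 -.06;-.036 -.105 0 0 0 -.09;-.048 -.14 0 0 0 -.12;-.06 -.17 0 0 0 -.15'
python3 drive.py '0 -.03 0 0 0 0;0 -.06 0 0 0 0;0 -.08 0 0 0 0;0 -.1 0 0 0 0;0 -.1 0 0 0 0'
python3 go.py .444 -.0205 .37 -.092
```

```text
clock: 8.35
tcp_pos: [0.435, 0.277, 0.3686]
orientation: [-0.399, -3.116, 0.0]
contact_force: [-0.0, 0.5, -1.8]
grip_width: 0.0157
gripper_force: 97.6
clock: 8.85
tcp_pos: [0.4495, 0.0962, 0.3682]
orientation: [-0.167, -3.136, 0.001]
contact_force: [0.9, 0.7, -2.3]
grip_width: 0.0159
gripper_force: 97.7
clock: 9.35
tcp_pos: [0.4386, -0.004, 0.3683]
orientation: [-0.174, -3.135, 0.001]
contact_force: [-0.5, -0.6, -2.5]
grip_width: 0.016
gripper_force: 97.8
[-0.0072 -0.0158 -0.0017] [-0.001  -0.0013 -0.0191] rows>= 1.0 j7 1.33
```

```bash
python3 drive.py '-.007 -.016 -.002 0 0 -.019;-.007 -.016 -.002 0 0 -.019;-.007 -.016 -.002 0 0 -.019'
cat > held.py <<'E'
from meas import *
# held basket: fit of blue block and crossbar/rim relative to TCP
o=telemetry.get_obs();p=o["tcp_pos"];print("tcp",p.round(4),o["orientation"].round(3),o["grip_width"])
for n in("top","side"):
    im,d,c=snap(n);cv2.imwrite(f"pics/{n}_h{int(o['clock']*100)}.png",im);W=cloud(d,c);print(f"pics/{n}_h{int(o['clock']*100)}.png")
    for h0,h1 in((-.06,-.02),(-.10,-.083),(-.165,-.15),(-.22,-.2)):
        m=(np.hypot(W[...,0]-p[0],W[...,1]-p[1])<.1)&(W[...,2]>p[2]+h0)&(W[...,2]<p[2]+h1)
        Q=W[m]
        if len(Q)>8: print(n,h0,len(Q),Q.mean(0).round(4),Q.min(0).round(3),Q.max(0).round(3),cv2.minAreaRect(Q[:,:2].astype(np.float32)))
E
python3 held.py; python3 go.py .444 -.0205 .37 -.092
```

```text
clock: 9.65
tcp_pos: [0.4445, -0.0172, 0.3707]
orientation: [-0.138, -3.138, -0.0]
contact_force: [0.6, -0.1, -2.1]
grip_width: 0.016
gripper_force: 97.9
tcp [ 0.4445 -0.0172  0.3707] [-0.138 -3.138 -0.   ] 0.016005164793131865
pics/top_h965.png
top -0.165 22 [ 0.514  -0.0069  0.2117] [ 0.505 -0.031  0.207] [0.536 0.025 0.22 ] ((0.5118076205253601, -0.007852163165807724), (0.02593071758747101, 0.0631757378578186), 25.491308212280273)
top -0.22 13 [0.5067 0.0057 0.1611] [ 0.502 -0.013  0.152] [0.51  0.023 0.167] ((0.5044553875923157, 0.00571695901453495), (0.03609075769782066, 0.0077507635578513145), 84.6114273071289)
pics/side_h965.png
side -0.06 108 [0.4454 0.0039 0.3319] [ 0.429 -0.05   0.311] [0.462 0.029 0.351] ((0.44455093145370483, -0.011761035770177841), (0.08104314655065536, 0.026531275361776352), 81.58539581298828)
side -0.1 23 [0.4462 0.0038 0.2797] [ 0.439 -0.062  0.272] [0.451 0.039 0.288] ((0.4448679983615875, -0.011807497590780258), (0.10190802067518234, 0.0043989382684230804), 84.58015441894531)
side -0.165 45 [ 0.485 -0.015  0.213] [ 0.378 -0.068  0.206] [0.544 0.043 0.221] ((0.46349895000457764, -0.015944115817546844), (0.10988900810480118, 0.1619141846895218), 80.9073715209961)
side -0.22 387 [ 0.4461 -0.0087  0.1582] [ 0.376 -0.075  0.151] [0.512 0.045 0.171] ((0.4438696503639221, -0.015132531523704529), (0.11335000395774841, 0.12805894017219543), 85.21405029296875)
[ 0.0001 -0.0037  0.0008] [ 0.0001 -0.0009  0.0052] rows>= 1.0 j7 1.39
```

```bash
python3 go.py .564 -.0315 .37 -.092; python3 drive.py '-.03 -.004 0 0 0 .005;-.06 -.004 0 0 0 .005;-.09 -.004 0 0 0 .005;-.119 -.004 0 0 0 .005;-.12 -.004 0 0 0 .005'
python3 drive.py '0 0 0 0 0 0;0 0 0 0 0 0'
python3 go.py .564 -.0315 .3085 -.092;python3 held.py
```

```text
[-0.1204 -0.0043  0.0007] [ 0.0001 -0.0009  0.0052] rows>= 3.0 j7 1.39
clock: 10.25
tcp_pos: [0.5667, -0.031, 0.3706]
orientation: [0.144, 3.137, -0.001]
contact_force: [0.2, -0.5, -2.0]
grip_width: 0.0157
gripper_force: 97.9
clock: 10.45
tcp_pos: [0.563, -0.0319, 0.371]
orientation: [-0.145, -3.137, -0.0]
contact_force: [-0.9, 0.7, -2.6]
grip_width: 0.016
gripper_force: 97.9
[-0.001   0.0004  0.0625] [ 0.0002 -0.0013 -0.0003] rows>= 2.0 j7 1.53
tcp [ 0.563  -0.0319  0.371 ] [-0.145 -3.137 -0.   ] 0.015975673314175348
pics/top_h1045.png
top -0.06 13 [ 0.6592 -0.0443  0.3129] [ 0.658 -0.059  0.311] [ 0.661 -0.021  0.316] ((0.6591793298721313, -0.03999704495072365), (0.03768132999539375, 0.0031272098422050476), 88.99488830566406)
pics/side_h1045.png
side -0.06 129 [ 0.5625 -0.0159  0.3324] [ 0.549 -0.063  0.311] [0.658 0.013 0.351] ((0.591671884059906, -0.010137207806110382), (0.11621233820915222, 0.0685802474617958), 20.50737190246582)
side -0.1 31 [ 0.5703 -0.0198  0.2791] [ 0.557 -0.078  0.272] [0.662 0.024 0.288] ((0.6110078692436218, -0.032556116580963135), (0.10258782655000687, 0.10294779390096664), 83.46986389160156)
side -0.165 161 [ 0.5946 -0.0289  0.2148] [ 0.495 -0.081  0.206] [0.663 0.024 0.221] ((0.5800377726554871, -0.029973655939102173), (0.10293672978878021, 0.16381628811359406), 85.71504974365234)
side -0.22 360 [ 0.5653 -0.0223  0.1584] [ 0.496 -0.091  0.152] [0.631 0.031 0.171] ((0.5631572604179382, -0.030074767768383026), (0.11329150944948196, 0.12877877056598663), 85.28739166259766)
```

```bash
python3 drive.py '-.001 0 .015 0 0 0;-.001 0 .03 0 0 0;-.001 0 .042 0 0 0;-.001 0 .052 0 0 0;-.001 0 .057 0 0 0'
python3 drive.py '0 0 .002 0 0 0;0 0 .004 0 0 0;0 0 .005 0 0 0;0 0 .005 0 0 0'
python3 drive.py '0 0 .001 0 0 0;0 0 .002 0 0 0;0 0 .002 0 0 0'
```

```text
clock: 11.05
tcp_pos: [0.5644, -0.0324, 0.3135]
orientation: [-0.146, -3.137, -0.0]
contact_force: [-0.2, -0.1, -2.0]
grip_width: 0.016
gripper_force: 98.0
clock: 11.45
tcp_pos: [0.5651, -0.0325, 0.3096]
orientation: [0.146, 3.138, 0.0]
contact_force: [0.1, 0.9, -2.0]
grip_width: 0.0159
gripper_force: 98.0
clock: 11.75
tcp_pos: [0.5649, -0.0325, 0.3073]
orientation: [-0.146, -3.138, -0.0]
contact_force: [-0.1, -0.8, -1.2]
grip_width: 0.016
gripper_force: 98.0
```

```bash
python3 drive.py '0 0 .001 0 0 0;0 0 .001 0 0 0;0 0 .001 0 0 0'
python3 drive.py '0 0 .001 0 0 0;0 0 .001 0 0 0;0 0 .001 0 0 0'; python3 held.py|grep side
```

```text
clock: 12.05
tcp_pos: [0.5651, -0.0325, 0.3066]
orientation: [0.146, 3.138, 0.0]
contact_force: [0.4, -0.4, -0.5]
grip_width: 0.0157
gripper_force: 98.1
clock: 12.35
tcp_pos: [0.5652, -0.0325, 0.3061]
orientation: [0.146, 3.137, 0.001]
contact_force: [-1.5, 1.0, 4.2]
grip_width: 0.016
gripper_force: 99.1
pics/side_h1235.png
side -0.06 128 [ 0.5795 -0.0208  0.2682] [ 0.55  -0.076  0.246] [0.665 0.013 0.286] ((0.6086989641189575, -0.03637517988681793), (0.08973921835422516, 0.11194536834955215), 84.89122772216797)
side -0.1 179 [ 0.5944 -0.0281  0.2157] [ 0.522 -0.084  0.207] [0.663 0.02  0.223] ((0.5910587310791016, -0.021577268838882446), (0.13116751611232758, 0.09149400889873505), 22.054811477661133)
side -0.165 25 [ 0.5676 -0.0292  0.1466] [ 0.505 -0.086  0.141] [0.628 0.028 0.155] ((0.5670661926269531, -0.027686085551977158), (0.11982240527868271, 0.11497078835964203), 4.447880268096924)
side -0.22 740 [ 0.5671 -0.0193  0.0953] [ 0.474 -0.114  0.086] [0.658 0.052 0.106] ((0.5655412673950195, -0.029470786452293396), (0.15879128873348236, 0.1785968691110611), 84.97174072265625)
```

```bash
python3 -c "
import cv2,numpy as np
b=cv2.imread('pics/side_h1235.png')[130:300,200:350]
cv2.imwrite('pics/cH.png',cv2.resize(b,None,fx=3.5,fy=3.5,interpolation=3))"
```

```text
(no output)
```

View pics/cH.png

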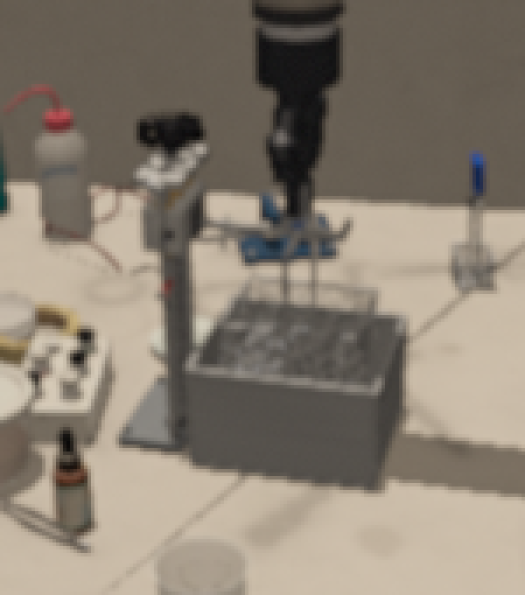

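The large basket hangs on the bar over the tank, its bail at crop (300,235). I release it.

```bash
python3 drive.py '0 0 0 0 0 0;0 0 0 0 0 0;0 0 0 0 0 0' .045
python3 drive.py '0 0 -.02 0 0 0;0 0 -.05 0 0 0;0 0 -.08 0 0 0;0 0 -.11 0 0 0'
python3 go.py .45 -.15 .40 .1
```

```text
clock: 12.75
tcp_pos: [0.5648, -0.0325, 0.3051]
orientation: [-0.146, -3.138, 0.0]
contact_force: [0.2, 0.6, 0.4]
grip_width: 0.0452
gripper_force: 0.0
clock: 13.15
tcp_pos: [0.5647, -0.0326, 0.4163]
orientation: [-0.146, -3.138, 0.0]
contact_force: [0.3, 0.5, 0.8]
grip_width: 0.0448
gripper_force: 0.0
[ 0.1033 -0.1276  0.0163] [-0.0002 -0.0004 -0.193 ] rows>= 4.0 j7 1.51
```

```bash
python3 drive.py '.03 -.03 0 0 0 -.05;.06 -.06 0 0 0 -.1;.09 -.09 0 0 0 -.15;.1 -.125 .02 0 0 -.19;.1 -.13 .03 0 0 -.19'
python3 bask.py .418 -.392 .038 S1
python3 held.py >/dev/null; python3 go.py .418 -.394 .28 .24
python3 - <<'E'
from meas import *
im,d,c=snap("top");a=im[150:270,230:380]
im,d,c=snap("side");b=im[150:270,210:360];W=cloud(d,c)
cv2.imwrite("pics/c4.png",np.hstack([cv2.resize(i,None,fx=2.66,fy=2.66,interpolation=3)for i in(a,b)]))
hsv=cv2.cvtColor(im,cv2.COLOR_BGR2HSV);m=cv2.inRange(hsv,(110,110,50),(130,255,255))
E
```

```text
clock: 13.65
tcp_pos: [0.4504, -0.1568, 0.3848]
orientation: [0.144, -3.138, 0.0]
contact_force: [-0.3, 0.2, 0.5]
grip_width: 0.0449
gripper_force: 0.0
top body ((0.4185035228729248, -0.3956083059310913), (0.0442558154463768, 0.057380396872758865), 12.980528831481934) 102
top blue [413 261  12   5  41] [418.4 262.8] [ 0.4192 -0.3935  0.1539] [ 0.414 -0.421  0.037] [ 0.425 -0.38   0.161]
  rect ((0.4191248118877411, -0.3931306004524231), (0.030705604702234268, 0.011047907173633575), 89.2916259765625)
side body ((0.41898930072784424, -0.39659854769706726), (0.043775927275419235, 0.06764879822731018), 14.152987480163574) 72
side blue [335 174   3  11  24] [336.2 178.4] [ 0.4191 -0.3823  0.1433] [ 0.415 -0.407  0.121] [ 0.425 -0.375  0.152]
block top [ 0.4197 -0.392   0.1574] [ 0.42   -0.392   0.1574]
[ 0.0595 -0.2376  0.1054] [ 2.00e-04 -1.00e-04 -1.42e-01] rows>= 6.0 j7 1.9
```

View pics/c4.png

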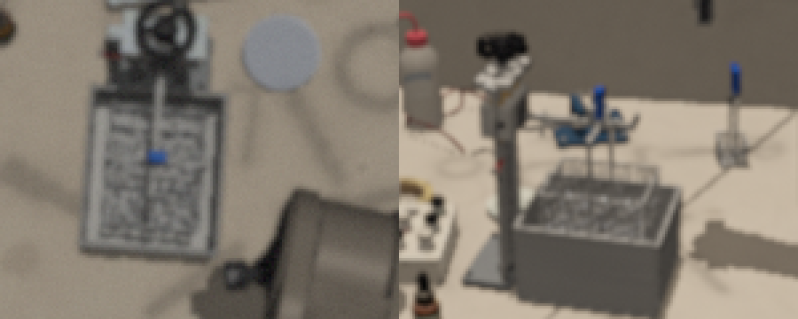

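The large basket hangs on the rear seat (block at crop (157,157)) and the small one has not moved. Next I go for the small one.

```bash
python3 drive.py '.012 -.048 .02 0 0 -.03;.024 -.095 .04 0 0 -.06;.036 -.14 .06 0 0 -.09;.048 -.185 .08 0 0 -.12;.059 -.23 .1 0 0 -.137' .06
python3 drive.py '0 -.008 .004 0 0 0;0 -.008 .004 0 0 0;0 -.008 .004 0 0 0'
python3 go.py .4187 -.395 .198 .235
```

```text
clock: 14.45
tcp_pos: [0.4191, -0.3812, 0.2879]
orientation: [-0.373, 3.118, -0.001]
contact_force: [0.5, 0.5, 0.0]
grip_width: 0.0599
gripper_force: 0.0
clock: 14.75
tcp_pos: [0.4212, -0.3868, 0.2846]
orientation: [-0.37, 3.119, 0.001]
contact_force: [0.1, 0.6, 0.8]
grip_width: 0.0601
gripper_force: 0.0
[ 0.0044 -0.0075  0.0866] [0.0005 0.0005 0.0013] rows>= 2.0 j7 2.68
```

```bash
python3 drive.py '.004 -.007 .01 0 0 0;.004 -.007 .035 0 0 0;.004 -.007 .06 0 0 0;.004 -.007 .08 0 0 0;.004 -.007 .086 0 0 0'
python3 drive.py '0 0 0 0 0 0;0 0 0 0 0 0'
python3 drive.py '0 0 0 0 0 0;0 0 0 0 0 0;0 0 0 0 0 0;0 0 0 0 0 0' 0 100
python3 drive.py '0 0 -.02 0 0 0;0 0 -.05 0 0 0;0 0 -.09 0 0 0;0 0 -.13 0 0 0;0 0 -.173 0 0 0'
python3 go.py .444 -.0205 .37 -.092
```

```text
clock: 15.25
tcp_pos: [0.4174, -0.394, 0.1965]
orientation: [0.37, -3.118, -0.004]
contact_force: [-0.9, 0.0, -0.2]
grip_width: 0.0603
gripper_force: 0.0
clock: 15.45
tcp_pos: [0.4181, -0.396, 0.1993]
orientation: [-0.368, 3.119, -0.001]
contact_force: [0.5, 0.5, 1.2]
grip_width: 0.06
gripper_force: 0.0
clock: 15.85
tcp_pos: [0.4181, -0.3966, 0.1997]
orientation: [-0.367, 3.118, -0.003]
contact_force: [0.0, -0.4, 6.0]
grip_width: 0.0324
gripper_force: 99.3
clock: 16.35
tcp_pos: [0.417, -0.3955, 0.3727]
orientation: [0.367, -3.119, -0.001]
contact_force: [0.8, 0.4, -1.5]
grip_width: 0.032
gripper_force: 99.4
[-0.1132  0.3585  0.0029] [ 0.0007 -0.0007  0.326 ] rows>= 8.0 j7 2.64
```

```bash
python3 drive.py '-.014 .035 0 0 0 .03;-.028 .08 0 0 0 .07;-.042 .125 0 0 0 .11;-.056 .17 0 0 0 .15;-.07 .215 0 0 0 .19'
python3 drive.py '-.02 .04 0 0 0 .04;-.04 .08 0 0 0 .08;-.06 .12 0 0 0 .12;-.07 .14 0 0 0 .13;-.07 .14 0 0 0 .13'
python3 go.py .444 -.0205 .37 -.092
```

```text
clock: 16.85
tcp_pos: [0.4352, -0.1687, 0.3716]
orientation: [-0.066, 3.14, 0.0]
contact_force: [1.0, 0.5, -1.9]
grip_width: 0.0322
gripper_force: 99.7
clock: 17.35
tcp_pos: [0.5003, -0.0235, 0.3712]
orientation: [-0.125, -3.139, -0.001]
contact_force: [-0.1, -1.0, -1.9]
grip_width: 0.032
gripper_force: 99.8
[ 0.0564 -0.0015  0.0012] [ 0.0008 -0.0001  0.0125] rows>= 2.0 j7 1.47
```

```bash
python3 held.py; python3 go.py .5385 -.0295 .37 -.092
```

```text
tcp [ 0.5003 -0.0235  0.3712] [-1.250e-01 -3.139e+00 -1.000e-03] 0.032037765700597735
pics/top_h1735.png
pics/side_h1735.png
side -0.06 116 [ 0.498  -0.0074  0.3319] [ 0.485 -0.072  0.311] [0.516 0.027 0.35 ] ((0.4993892312049866, -0.0233648382127285), (0.09991307556629181, 0.025216102600097656), 84.60823822021484)
side -0.1 17 [ 0.5009 -0.0127  0.2792] [ 0.497 -0.047  0.271] [0.505 0.002 0.288] ((0.4987783133983612, -0.022029483690857887), (0.04938368499279022, 0.007243302185088396), 77.13880920410156)
side -0.165 114 [ 0.5494 -0.0258  0.2148] [ 0.479 -0.078  0.206] [0.599 0.022 0.221] ((0.5383504033088684, -0.03443343937397003), (0.12002892047166824, 0.09601219743490219), 12.7656888961792)
side -0.22 56 [ 0.5294 -0.0245  0.1655] [ 0.479 -0.085  0.152] [0.572 0.026 0.171] ((0.5227887630462646, -0.025516752153635025), (0.1107870563864708, 0.08905617892742157), 85.00543975830078)
[-0.0394  0.0016  0.0012] [-0.0006 -0.0006  0.0069] rows>= 1.0 j7 1.48
```

```bash
python3 drive.py '-.015 .001 0 0 0 .007;-.03 .001 0 0 0 .007;-.039 .0015 0 0 0 .007;-.0395 .0015 0 0 0 .007;-.0395 .0015 0 0 0 .007'
python3 go.py .5385 -.0295 .316 -.092
```

```text
clock: 17.95
tcp_pos: [0.5384, -0.0302, 0.3712]
orientation: [-0.148, -3.137, 0.0]
contact_force: [-0.0, -1.2, -0.5]
grip_width: 0.0318
gripper_force: 99.7
[-0.0001  0.0008  0.0552] [-0.0003 -0.0008 -0.0022] rows>= 2.0 j7 1.51
```

```bash
python3 drive.py '0 .001 .015 0 0 0;0 .001 .03 0 0 0;0 .001 .042 0 0 0;0 .001 .051 0 0 0;0 .001 .055 0 0 0'
python3 drive.py '0 0 .001 0 0 0;0 0 .003 0 0 0;0 0 .004 0 0 0;0 0 .004 0 0 0'
python3 drive.py '0 0 .001 0 0 0;0 0 .002 0 0 0;0 0 .002 0 0 0'; python3 held.py |grep side
```

```text
clock: 18.45
tcp_pos: [0.5385, -0.0285, 0.3155]
orientation: [-0.146, -3.137, 0.0]
contact_force: [-0.1, 0.4, -1.7]
grip_width: 0.0322
gripper_force: 99.8
clock: 18.85
tcp_pos: [0.5391, -0.0284, 0.3126]
orientation: [0.146, 3.138, 0.0]
contact_force: [-0.4, 0.0, -1.8]
grip_width: 0.032
gripper_force: 99.8
clock: 19.15
tcp_pos: [0.539, -0.0284, 0.3103]
orientation: [-0.146, -3.138, 0.0]
contact_force: [-1.0, 0.9, -1.3]
grip_width: 0.0326
gripper_force: 99.8
pics/side_h1914.png
side -0.06 145 [ 0.5419 -0.014   0.2689] [ 0.524 -0.068  0.25 ] [0.572 0.027 0.29 ] ((0.5493190288543701, -0.02279418334364891), (0.09540463238954544, 0.04531969875097275), 84.00157165527344)
side -0.1 151 [ 0.5731 -0.0239  0.2176] [ 0.518 -0.058  0.211] [0.638 0.021 0.227] ((0.5752289295196533, -0.026206739246845245), (0.09756910055875778, 0.08300174027681351), 32.99304962158203)
side -0.165 43 [ 0.5486 -0.0272  0.1499] [ 0.517 -0.081  0.145] [0.572 0.023 0.16 ] ((0.5419825315475464, -0.02688618004322052), (0.10375384986400604, 0.05059574916958809), 84.0663833618164)
side -0.22 532 [ 0.5434 -0.0069  0.0989] [ 0.471 -0.112  0.09 ] [0.632 0.055 0.11 ] ((0.5526648759841919, -0.028705604374408722), (0.15895317494869232, 0.15322339534759521), 84.4216537475586)
```

```bash
for i in 1 2; do python3 drive.py '0 0 .001 0 0 0;0 0 .0015 0 0 0;0 0 .0015 0 0 0'|grep -E "tcp|contact"; done
```

```text
tcp_pos: [0.539, -0.0284, 0.3088]
contact_force: [0.0, -0.2, -0.6]
tcp_pos: [0.5391, -0.0284, 0.3075]
contact_force: [0.7, 0.6, 0.7]
```

```bash
python3 drive.py '0 0 .001 0 0 0;0 0 .001 0 0 0;0 0 .001 0 0 0'
python3 - <<'E'
from meas import *
im,d,c=snap("side");b=im[150:270,210:360]
cv2.imwrite("pics/c5.png",cv2.resize(b,None,fx=4.5,fy=4.5,interpolation=3))
E
```

```text
clock: 20.15
tcp_pos: [0.5392, -0.0284, 0.3073]
orientation: [0.146, 3.138, 0.001]
contact_force: [-3.6, 0.2, 6.3]
grip_width: 0.0318
gripper_force: 100.8
```

View pics/c5.png

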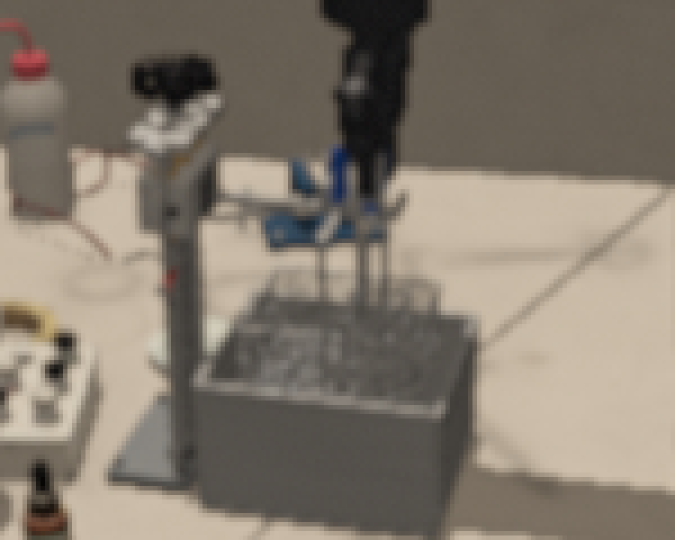

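The small basket's bail is at the front of the bar, clear of the large block at crop (338,175). Release.

```bash
python3 drive.py '0 0 0 0 0 0;0 0 0 0 0 0;0 0 0 0 0 0' .055
python3 drive.py '0 0 -.02 0 0 0;0 0 -.05 0 0 0;0 0 -.08 0 0 0;0 0 -.11 0 0 0'
python3 drive.py '.03 0 0 0 0 0;.06 0 0 0 0 0;.09 0 0 0 0 0;.09 0 0 0 0 0'
python3 - <<'E'
from meas import *
for n in("top","side"):
    im,d,c=snap(n);W=cloud(d,c);cv2.imwrite(f"pics/{n}6.png",im)
    hsv=cv2.cvtColor(im,cv2.COLOR_BGR2HSV);m=cv2.inRange(hsv,(105,110,50),(130,255,255))
    k,l,s,ce=cv2.connectedComponentsWithStats(m)
    for i in range(1,k):
        q=W[l==i];md=np.nanmedian(q,0)
        if s[i,4]>8 and md[2]>.08:print(n,s[i],ce[i].round(1),md.round(4),np.nanmin(q,0).round(3),np.nanmax(q,0).round(3))
im=cv2.imread("pics/side6.png");cv2.imwrite("pics/c6.png",cv2.resize(im[150:270,210:360],None,fx=4.5,fy=4.5,interpolation=3))
E
```

```text
clock: 20.5
tcp_pos: [0.539, -0.0284, 0.3062]
orientation: [-0.146, -3.138, 0.0]
contact_force: [0.4, -0.3, 0.3]
grip_width: 0.0549
gripper_force: 0.0
clock: 20.9
tcp_pos: [0.5388, -0.0285, 0.4173]
orientation: [-0.146, -3.138, 0.0]
contact_force: [0.0, 1.1, -0.2]
grip_width: 0.0548
gripper_force: 0.0
clock: 21.3
tcp_pos: [0.4466, -0.0202, 0.4163]
orientation: [-0.145, -3.137, -0.002]
contact_force: [-0.1, -0.2, 0.3]
grip_width: 0.0549
gripper_force: 0.0
top [286 207   6   4  23] [288.4 208.6] [ 0.5647 -0.0309  0.2638] [ 0.561 -0.039  0.259] [ 0.57  -0.026  0.269]
top [282 217  12   5  46] [287.4 219.1] [ 0.5384 -0.0292  0.2627] [ 0.533 -0.043  0.255] [ 0.544 -0.015  0.269]
side [284 183   3  11  23] [284.7 187.3] [ 0.5658 -0.0233  0.2501] [ 0.562 -0.035  0.229] [ 0.57  -0.021  0.261]
side [291 183   5  14  38] [292.8 188.7] [ 0.5409 -0.0121  0.2517] [ 0.534 -1.099 -0.2  ] [ 0.699 -0.005  0.26 ]
```

View pics/c6.png

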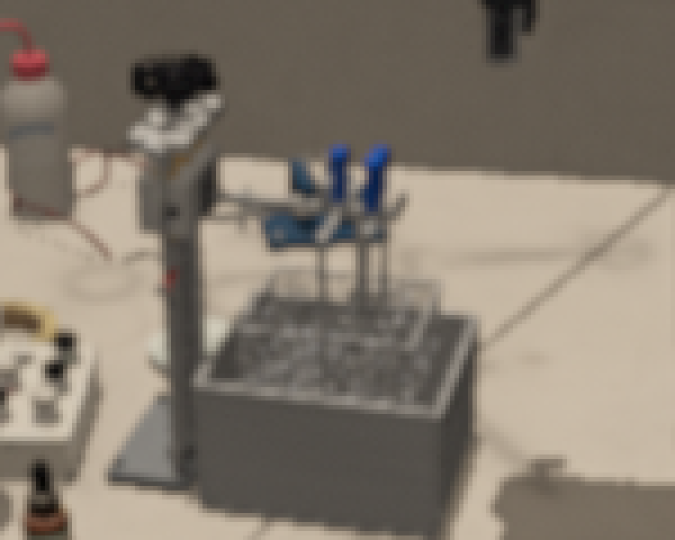

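Both baskets hang, with blocks at x=0.5647 and 0.5384, 26 mm apart as expected. Next is the handwheel.

```bash
python3 go.py .6813 -.0421 .43 1.0; python3 drive.py '-.047 0 -.01 0 0 -.14;-.094 0 -.014 0 0 -.28;-.141 0 -.014 0 0 -.42;-.188 0 -.014 0 0 -.56;-.235 0 -.014 0 0 -.7' .085
python3 go.py .6813 -.0421 .43 1.0
```

```text
[-0.233  -0.0006 -0.0131] [ 2.0000e-04  1.4000e-03 -1.0924e+00] rows>= 8.0 j7 1.38
clock: 21.9
tcp_pos: [0.6864, -0.0417, 0.4292]
orientation: [0.949, -2.994, 0.001]
contact_force: [-0.3, -0.0, 0.6]
grip_width: 0.0847
gripper_force: 0.0
[ 0.0044  0.0026 -0.0008] [-1.000e-04 -6.000e-04 -3.861e-01] rows>= 3.0 j7 2.29
```

```bash
python3 drive.py '.004 .002 0 0 0 -.14;.004 .002 0 0 0 -.28;.004 .002 0 0 0 -.38;.004 .002 0 0 0 -.38'
python3 drive.py '0 0 0 0 0 0'; python3 go.py .6813 -.0421 .355 1.0
```

```text
clock: 22.3
tcp_pos: [0.68, -0.0428, 0.4292]
orientation: [1.489, -2.765, 0.0]
contact_force: [-0.7, 0.1, -0.2]
grip_width: 0.085
gripper_force: 0.0
clock: 22.4
tcp_pos: [0.6796, -0.0426, 0.4297]
orientation: [1.484, -2.768, 0.0]
contact_force: [0.1, -0.3, -0.5]
grip_width: 0.0849
gripper_force: 0.0
[-0.0014 -0.0011  0.0747] [ 0.0002 -0.0004 -0.0156] rows>= 2.0 j7 2.63
```

```bash
python3 drive.py '-.0014 -.001 .02 0 0 0;-.0014 -.001 .04 0 0 0;-.0014 -.001 .06 0 0 0;-.0014 -.001 .074 0 0 0;-.0014 -.001 .074 0 0 0'
python3 drive.py '0 0 0 0 0 0;0 0 0 0 0 0;0 0 0 0 0 0;0 0 0 0 0 0' 0 60
python3 drive.py '0 0 0 0 0 .1;0 0 0 0 0 .25;0 0 0 0 0 .4;0 0 0 0 0 .5;0 0 0 0 0 .5'
python3 - <<'E'
from meas import *
print(telemetry.get_obs()["moment"].round(2))
for n in("top","side"):
    im,d,c=snap(n);W=cloud(d,c)
    hsv=cv2.cvtColor(im,cv2.COLOR_BGR2HSV);m=cv2.inRange(hsv,(105,110,50),(130,255,255))
    k,l,s,ce=cv2.connectedComponentsWithStats(m)
    for i in range(1,k):
        q=W[l==i];md=np.nanmedian(q,0)
        if s[i,4]>8 and md[2]>.08:print(n,s[i],ce[i].round(1),md.round(4))
E
```

```text
clock: 22.9
tcp_pos: [0.6799, -0.0416, 0.354]
orientation: [1.485, -2.764, -0.003]
contact_force: [0.5, -0.7, -0.2]
grip_width: 0.0852
gripper_force: 0.0
clock: 23.3
tcp_pos: [0.6815, -0.0423, 0.3583]
orientation: [-1.486, 2.764, -0.003]
contact_force: [2.0, -0.6, 5.6]
grip_width: 0.058
gripper_force: 65.4
clock: 23.8
tcp_pos: [0.6811, -0.0418, 0.3583]
orientation: [-0.753, 3.047, -0.001]
contact_force: [-0.7, 0.9, 8.3]
grip_width: 0.0584
gripper_force: 65.9
[-0.24  0.07 -0.28]
side [284 184   3  11  21] [284.6 188.8] [ 0.5657 -0.0227  0.2465]
side [291 184   5  13  35] [292.6 190.3] [ 0.5399 -0.0127  0.2465]
```

The wheel turns and the baskets come down as expected. I keep turning.

```bash
for i in 1 2 3; do :; done
python3 drive.py '0 0 0 0 0 .14;0 0 0 0 0 .28;0 0 0 0 0 .42;0 0 0 0 0 .56;0 0 0 0 0 .7' | grep -E "tcp|cont|width"
python3 drive.py '0 0 0 0 0 .14;0 0 0 0 0 .28;0 0 0 0 0 .42;0 0 0 0 0 .56;0 0 0 0 0 .7' | grep -E "tcp|cont|width"
python3 drive.py '0 0 0 0 0 .14;0 0 0 0 0 .28;0 0 0 0 0 .42;0 0 0 0 0 .56;0 0 0 0 0 .7' | grep -E "tcp|cont|width"
cat > lev.py <<'E'
from meas import *
o=telemetry.get_obs();print("j7",o["joints"][6].round(3),o["clock"],"M",o["moment"].round(2),"F",o["contact_force"].round(1))
c=imaging.camera_info("side")
ax,ay,th=.6813,-.0421,-.092
def zoncol(u,v,oy=.051,ox=0):  # intersect ray with vertical plane x(stand)=ox -> z
    O,D=pix2ray(c,u,v);n=np.array([-np.sin(th),np.cos(th),0]);p=np.array([ax,ay,0])+oy*n
    return O+D*(n@(p-O))/(n@D)
ims=[imaging.grab_frame("side")[0].astype(float) for _ in range(3)];im=np.mean(ims,0)
cv2.imwrite(f"pics/lev{int(o['clock']*100)}.png",im)
red=im[...,2]-im[...,1]
sub=red[195:240,240:256];vv,uu=np.mgrid[195:240,240:256];w=np.clip(sub-12,0,None)
u0,v0=(w*uu).sum()/w.sum(),(w*vv).sum()/w.sum();print("red centroid",u0,v0,zoncol(u0,v0).round(4))
hsv=cv2.cvtColor(im.astype(np.uint8),cv2.COLOR_BGR2HSV);m=cv2.inRange(hsv,(105,110,50),(130,255,255))
k,l,s,ce=cv2.connectedComponentsWithStats(m)
for i in range(1,k):
    if s[i,4]>8 and 270<ce[i][0]<305 and ce[i][1]>175:print("block",s[i],ce[i].round(2))
E
python3 lev.py
```

```text
tcp_pos: [0.681, -0.0409, 0.3583]
contact_force: [-1.5, 3.0, 7.8]
grip_width: 0.0583
tcp_pos: [0.6814, -0.0401, 0.3583]
contact_force: [1.0, 4.0, 7.8]
grip_width: 0.0585
tcp_pos: [0.6822, -0.0399, 0.3583]
contact_force: [4.6, 3.1, 5.4]
grip_width: 0.0586
j7 0.32 25.4 M [ 0.6  -0.13  0.28] F [4.6 3.1 5.4]
red centroid 244.54601226993864 216.75884851344975 [0.6917 0.0082 0.1527]
block [284 186   3  12  21] [284.95 192.14]
block [291 187   4  14  35] [292.4  193.89][ WARN:0@5.245] global loadsave.cpp:1063 imwrite_ Unsupported depth image for selected encoder is fallbacked to CV_8U.
```

```bash
python3 drive.py '0 0 0 0 0 .14;0 0 0 0 0 .28;0 0 0 0 0 .42;0 0 0 0 0 .56;0 0 0 0 0 .7' | grep -E "tcp|cont|width"
python3 drive.py '0 0 0 0 0 .14;0 0 0 0 0 .28;0 0 0 0 0 .42;0 0 0 0 0 .56;0 0 0 0 0 .7' | grep -E "tcp|cont|width"
python3 drive.py '0 0 0 0 0 .14;0 0 0 0 0 .28;0 0 0 0 0 .42;0 0 0 0 0 .56;0 0 0 0 0 .7' | grep -E "tcp|cont|width"
python3 lev.py 2>/dev/null
python3 - <<'E'
from h import *
im=np.mean([imaging.grab_frame("side")[0].astype(float) for _ in range(3)],0)
print((im[203:220,243:252,2]-im[203:220,243:252,1]).round().astype(int)); print(im[190:222,243:252].mean(-1).round().astype(int))
cv2.imwrite("pics/c7.png",cv2.resize(im[160:230,225:320].astype(np.uint8),None,fx=8,fy=8,interpolation=2))
E
```

```text
tcp_pos: [0.6829, -0.0401, 0.3583]
contact_force: [7.8, 1.0, 4.8]
grip_width: 0.0583
tcp_pos: [0.6833, -0.0409, 0.3583]
contact_force: [9.1, -1.7, 3.3]
grip_width: 0.0582
tcp_pos: [0.6831, -0.0417, 0.3583]
contact_force: [8.5, -3.1, 4.8]
grip_width: 0.0585
j7 -1.494 27.05 M [-0.3  -1.78  0.29] F [ 8.5 -3.1  4.8]
red centroid 244.5917300380228 216.76093155893534 [0.6915 0.0082 0.1527]
block [284 189   3  12  26] [285.08 194.  ]
block [289 191   6  12  44] [292.14 195.95]
[[ 6  6  5  5  4  4  5  5  5]
 [ 5  6  6  4  4  3  4  5  5]
 [ 5  5  5  5  4  4  4  5  6]
 [ 6  5  5  5  5  5  5  5  6]
 [ 8  7  6  5  5  5  6  6  5]
 [12 12  9  7  6  8  7  6  5]
 [14 14 13 10 12 18 12  7  5]
 [14 14 15 18 27 33 21  8  3]
 [14 16 21 30 45 40 20  6  3]
 [15 15 21 34 46 33 14  4  3]
 [14 14 16 25 34 25  9  3  3]
 [14 13 11 15 21 16  6  3  3]
 [14 14 12 11 12  8  4  4  3]
 [15 14 14 11  7  5  4  4  3]
 [14 15 15 13  7  4  4  4  4]
 [14 14 14 12  8  4  4  4  3]
 [14 14 14 13  8  4  4  3  3]]
[[187 167 123  85  77  73  69  68  70]
 [183 163 121  85  77  73  70  68  70]
 [166 145 111  84  77  74  73  74  8
[... 434 characters left out ...]
 93  94  88  76  61  51  63  84  92]
 [ 92  93  88  77  67  68  79  90  93]
 [ 93  93  89  79  74  83  92  95  95]
 [107 104  95  84  81  89  95  98  95]
 [140 134 118  95  83  88  93  95  94]
 [169 165 147 109  80  79  84  85  84]
 [181 180 163 120  75  66  71  70  69]
 [182 181 165 124  77  65  69  65  63]
 [182 177 159 123  84  73  71  64  63]
 [179 167 144 114  87  76  72  65  62]
 [177 159 129 102  83  76  72  66  63]
 [181 166 142 111  82  74  72  67  62]
 [186 182 165 129  85  71  72  67  63]
 [189 188 176 138  89  68  71  66  61]
 [189 189 179 145  95  72  71  67  61]
 [189 189 180 149 102  77  73  68  64]
 [188 188 180 149 103  77  74  68  65]
 [187 188 179 149 103  77  74  68  65]]
```

View pics/c7.png

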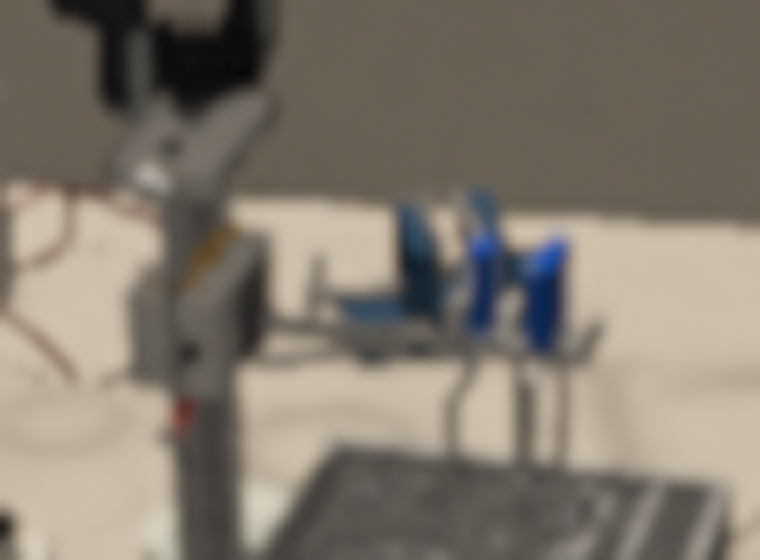

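The pointer's black spot is at crop (188,350), which is px (248.5,203.8). The red marker is at crop (180,410), px (247.5,212). I get the pointer-to-marker offset by triangulating from the first pictures, averaged over files.

```bash
python3 drive.py '0 0 0 0 0 .14;0 0 0 0 0 .28;0 0 0 0 0 .42;0 0 0 0 0 .56;0 0 0 0 0 .7' | grep -E "tcp|cont|width"
python3 lev.py 2>/dev/null|head -1
python3 - <<'E'
from h import *
import glob
S=np.mean([cv2.imread(f).astype(float) for f in("pics/side0.png","pics/side3.png","pics/side6.png","pics/side_L1.png")],0)
T=np.mean([cv2.imread(f).astype(float) for f in("pics/top0.png","pics/top3.png","pics/top6.png","pics/top_L1.png")],0)
print("side rows190-200 gray cols 243-252");print(S[188:202,243:253].mean(-1).round().astype(int))
print("side red");print((S[206:219,243:252,2]-S[206:219,243:252,1]).round().astype(int))
print("top gray rows 160-180 cols 264-282");print(T[160:180,264:282].mean(-1).round().astype(int))
print("top red");print((T[160:180,264:282,2]-T[160:180,264:282,1]).round().astype(int))
cv2.imwrite("pics/c8.png",cv2.resize(np.hstack([T[140:190,255:305],S[170:220,225:275]]).astype(np.uint8),None,fx=8,fy=8,interpolation=2))
E
```

```text
tcp_pos: [0.6825, -0.0423, 0.3584]
contact_force: [5.6, -3.1, 5.4]
grip_width: 0.0586
j7 -2.169 27.85 M [-0.54 -1.21  0.24] F [ 5.6 -3.1  5.4]
side rows190-200 gray cols 243-252
[[71 66 63 60 58 60 65 69 70 68]
 [66 62 59 56 57 60 64 66 66 62]
 [63 61 58 56 58 63 64 65 63 57]
 [60 61 59 56 58 62 63 63 62 56]
 [64 65 64 59 61 65 66 68 66 64]
 [75 75 74 71 72 76 77 79 77 75]
 [87 87 85 82 83 86 88 89 87 84]
 [93 94 91 86 85 87 89 92 91 87]
 [95 95 91 83 78 77 83 90 89 84]
 [89 90 86 76 70 69 75 82 81 75]
 [77 78 74 66 65 67 69 73 69 62]
 [64 64 61 56 58 62 63 64 60 55]
 [61 59 55 51 53 57 59 60 57 53]
 [75 69 59 51 51 56 57 57 56 52]]
side red
[[ 8  7  6  5  3  3  2  2  1]
 [ 8  7  6  5  4  3  2  3  2]
 [ 8  7  7  5  4  4  2  3  2]
 [ 8  8  7  6  6  9  7  4  2]
 [ 8  8  8  9 14 17 11  4  2]
 [ 8  8 10 16 22 20 10  4  2]
 [ 8  9 12 18 23 17  6  2  2]
 [ 8  8  8 13 17 13  4  2  1]
 [ 8  7  6  8 12  8  3  2  2]
 [ 8  7  6  6  6  5  2  2  2]
 [ 8  8  7  7  4  2  2  2  2]
 [ 8  8  8  6  4  2  2  2  2]
 [ 8  8  8  6  4  2  2  1  2]]
top gray rows 160-180 cols 264-282
[[137 137 136 135 131 13
[... 1925 characters left out ...]
-4 -5 -6 -4 -2]
 [12 10  9  8  8  9  6  4  3  1  0 -2 -4 -4 -4 -4 -4 -2]
 [11 10  8  8 13 17 16 12  9 12  4  1 -2 -3 -2 -2 -2 -2]
 [10 11  8  8 16 23 23 19 22 24 16  8  4  0  1  0 -1 -1]
 [10 10  8  9 12 17 18 20 22 24 20 12  5  2  2  2  2  1]
 [11 10 10 10 11 10 10 10 12 13 11  6  3  1  0  1  1  1]
 [10 10 10 10 11  9  6  4  3  4  4  0 -1  0 -1  0  1  0]
 [11  9  9 10 10  8  6  4  2  2  2 -1  1 -1  0  0  1  0]
 [10 10  8 11 10  8  7  3  1  0  0 -1 -2 -1 -1  0  2  1]
 [11 11 10 10 10  9  7  2  2  2  1 -2 -2  0 -1  0  2 -1]
 [10 10 11 10 10  9  7  3  1  1  0  0  0 -1  0  0  3  0]
 [10 10 10 11 10  9  6  2  1  1  0 -1  0  0 -2  0 -1  0]
 [10 10 10 10 10  8  5  3  1  0  2  0 -2 -1 -1  0  0  0]]
```

View pics/c8.png

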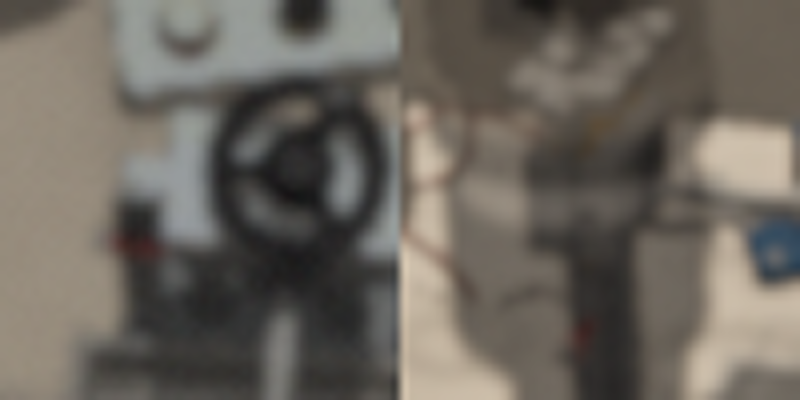

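Top crop: the marker is a red bar at crop (135,245), about 20 mm wide and lying across the rule. In the side crop it is at (585,335). I average several depth frames to get the height difference between pointer and marker.

```bash
cat > pm.py <<'E'
from h import *
c=imaging.camera_info("side");I=[];D=[]
for _ in range(8):
    im,d=imaging.grab_frame("side");I.append(im.astype(float));D.append(np.where(d>0,d,np.nan))
im=np.mean(I,0);d=np.nanmedian(D,0);W=cloud(np.nan_to_num(d),c)
red=np.clip(im[...,2]-im[...,1]-12,0,None);red[:206]=0;red[219:]=0;red[:,:245]=0;red[:,251:]=0
g=im.mean(-1);vv,uu=np.mgrid[0:420,0:560]
u,v=(red*uu).sum()/red.sum(),(red*vv).sum()/red.sum();m=red>10
print("red",u.round(2),v.round(2),"W",np.nanmedian(W[m],0).round(4))
blk=np.zeros_like(g);s=(slice(195,215),slice(246,251));blk[s]=np.clip(72-g[s],0,None)
if 1:
    rows=range(196,216);print([(q,int(g[q,247]),int(g[q,248]),int(g[q,249]),W[q,248].round(3).tolist()) for q in rows])
np.save("lastg.npy",im)
E
python3 pm.py; python3 -c "
from h import *;o=telemetry.get_obs();print(o['orientation'],o['joints'][6])"
```

```text
red 246.99 211.68 W [0.6801 0.0137 0.1752]
[(196, 74, 82, 90, [0.682, -0.01, 0.218]), (197, 84, 94, 99, [0.681, -0.006, 0.216]), (198, 94, 103, 104, [0.681, -0.007, 0.213]), (199, 94, 101, 101, [0.68, -0.003, 0.211]), (200, 87, 95, 97, [0.68, -0.001, 0.208]), (201, 84, 93, 96, [0.679, 0.002, 0.206]), (202, 80, 88, 93, [0.681, -0.002, 0.201]), (203, 72, 75, 82, [0.681, -0.002, 0.197]), (204, 65, 56, 66, [0.68, 0.0, 0.195]), (205, 64, 50, 62, [0.679, 0.006, 0.194]), (206, 67, 64, 76, [0.678, 0.009, 0.192]), (207, 75, 80, 90, [0.681, -0.001, 0.184]), (208, 81, 86, 94, [0.681, -0.002, 0.18]), (209, 78, 81, 89, [0.682, -0.002, 0.176]), (210, 74, 70, 78, [0.68, 0.004, 0.176]), (211, 76, 66, 71, [0.679, 0.01, 0.175]), (212, 84, 71, 70, [0.679, 0.011, 0.172]), (213, 87, 75, 71, [0.678, 0.014, 0.17]), (214, 83, 75, 72, [0.681, 0.004, 0.161]), (215, 81, 73, 72, [0.681, 0.005, 0.158])]
[-2.52644381  1.86328138 -0.00967665] -2.164665847293706
```

```bash
python3 - <<'E'
from h import *
c=imaging.camera_info("side")
for p in((.679,.009,.175),(.679,.009,.195),(.679,.014,.175)):print(proj(c,p))
E
python3 drive.py '0 0 0 0 0 0;0 0 0 0 0 0;0 0 -.004 0 0 0' .085
python3 drive.py '0 0 0 0 0 -.14;0 0 0 0 0 -.28;0 0 0 0 0 -.42;0 0 0 0 0 -.56;0 0 0 0 0 -.7' | grep -E "tcp|cont|width"
python3 drive.py '0 0 0 0 0 -.14;0 0 0 0 0 -.28;0 0 0 0 0 -.42;0 0 0 0 0 -.56;0 0 0 0 0 -.7' | grep -E "tcp|cont|width"
python3 drive.py '0 0 0 0 0 -.14;0 0 0 0 0 -.28;0 0 0 0 0 -.42;0 0 0 0 0 -.56;0 0 0 0 0 -.7' | grep -E "tcp|cont|width"
python3 drive.py '0 0 0 0 0 -.14;0 0 0 0 0 -.28;0 0 0 0 0 -.42;0 0 0 0 0 -.56;0 0 0 0 0 -.7' | grep -E "tcp|cont|width"
python3 drive.py '0 0 0 0 0 -.14;0 0 0 0 0 -.28;0 0 0 0 0 -.42;0 0 0 0 0 -.56;0 0 0 0 0 -.7' | grep -E "tcp|cont|width"
python3 drive.py '0 0 0 0 0 -.14;0 0 0 0 0 -.28;0 0 0 0 0 -.42;0 0 0 0 0 -.56;0 0 0 0 0 -.7' | grep -E "tcp|cont|width"
python3 pm.py; python3 go.py .6813 -.0421 .355 0
```

```text
(np.float64(248.01942960117435), np.float64(210.88914284009434))
(np.float64(247.72387211281216), np.float64(205.19852861306325))
(np.float64(247.6409901867239), np.float64(211.59738809174777))
clock: 28.7
tcp_pos: [0.6802, -0.0414, 0.3596]
orientation: [2.528, -1.865, -0.003]
contact_force: [0.2, -1.0, -0.0]
grip_width: 0.0851
gripper_force: 0.0
tcp_pos: [0.6804, -0.0417, 0.3605]
contact_force: [0.4, -0.1, 0.1]
grip_width: 0.085
tcp_pos: [0.6803, -0.0418, 0.3605]
contact_force: [-0.5, -0.5, -0.2]
grip_width: 0.0849
tcp_pos: [0.6803, -0.0419, 0.3605]
contact_force: [-0.3, -0.3, 0.8]
grip_width: 0.0849
tcp_pos: [0.6803, -0.042, 0.3605]
contact_force: [-0.6, -0.2, -0.4]
grip_width: 0.0848
tcp_pos: [0.6802, -0.0421, 0.3605]
contact_force: [0.8, 0.3, -0.1]
grip_width: 0.0848
tcp_pos: [0.6802, -0.0422, 0.3605]
contact_force: [-0.0, 0.2, -0.3]
grip_width: 0.0851
red 247.14 211.69 W [0.6801 0.0159 0.1758]
[(196, 72, 80, 87, [0.682, -0.011, 0.217]), (197, 82, 92, 96, [0.681, -0.007, 0.216]), (198, 92, 100, 101, [0.68, -0.004, 0.214]), (199, 92, 98, 98, [0.68, -0.001, 0.212]), (200, 85, 92, 94, [0.68, -0.002, 0.208]), (201, 81, 90, 93, [0.68, -0.002, 0.204]), (202, 78, 86, 90, [0.681, -0.003, 0.2]), (203, 71, 73, 80, [0.68, -0.001, 0.198]), (204, 63, 55, 63, [0.681, -0.002, 0.194]), (205, 62, 49, 60, [0.679, 0.007, 0.195]), (206, 65, 62, 74, [0.678, 0.009, 0.192]), (207, 73, 78, 87, [0.681, -0.001, 0.183]), (208, 79, 84, 91, [0.681, -0.002, 0.18]), (209, 76, 79, 87, [0.681, -0.001, 0.177]), (210, 70, 68, 76, [0.68, 0.005, 0.176]), (211, 69, 64, 69, [0.679, 0.011, 0.175]), (212, 69, 68, 69, [0.678, 0.012, 0.173]), (213, 68, 70, 69, [0.678, 0.015, 0.171]), (214, 70, 70, 70, [0.68, 0.007, 0.163]), (215, 76, 70, 70, [0.681, 0.006, 0.159])]
[-0.0008 -0.0001  0.0053] [-2.000e-04 -2.000e-04 -2.145e-01] rows>= 2.0 j7 1.5
```

```bash
python3 drive.py '0 0 .003 0 0 0;0 0 .005 0 0 0;0 0 .005 0 0 0'|grep tcp
python3 drive.py '0 0 0 0 0 0;0 0 0 0 0 0;0 0 0 0 0 0;0 0 0 0 0 0' 0 60
python3 drive.py '0 0 0 0 0 .14;0 0 0 0 0 .28;0 0 0 0 0 .42;0 0 0 0 0 .56;0 0 0 0 0 .7' | grep -E "tcp|cont|width"
python3 drive.py '0 0 0 0 0 .14;0 0 0 0 0 .28;0 0 0 0 0 .42;0 0 0 0 0 .56;0 0 0 0 0 .7' | grep -E "tcp|cont|width"
python3 drive.py '0 0 0 0 0 .14;0 0 0 0 0 .28;0 0 0 0 0 .42;0 0 0 0 0 .56;0 0 0 0 0 .7' | grep -E "tcp|cont|width"
python3 drive.py '0 0 0 0 0 .14;0 0 0 0 0 .28;0 0 0 0 0 .42;0 0 0 0 0 .56;0 0 0 0 0 .7' | grep -E "tcp|cont|width"
python3 drive.py '0 0 0 0 0 .14;0 0 0 0 0 .28;0 0 0 0 0 .42;0 0 0 0 0 .56;0 0 0 0 0 .7' | grep -E "tcp|cont|width"
python3 pm.py; python3 lev.py 2>/dev/null; python3 go.py .6813 -.0421 .355 0
```

```text
tcp_pos: [0.6804, -0.0417, 0.3548]
clock: 32.8
tcp_pos: [0.6809, -0.0408, 0.3562]
orientation: [0.333, 3.123, 0.003]
contact_force: [-1.1, 3.2, 5.1]
grip_width: 0.0586
gripper_force: 64.5
tcp_pos: [0.6814, -0.04, 0.3562]
contact_force: [0.2, 4.9, 3.9]
grip_width: 0.058
tcp_pos: [0.6823, -0.0397, 0.3562]
contact_force: [4.5, 5.4, 2.2]
grip_width: 0.0582
tcp_pos: [0.6832, -0.04, 0.3563]
contact_force: [8.6, 3.2, 0.2]
grip_width: 0.0584
tcp_pos: [0.6836, -0.0409, 0.3563]
contact_force: [11.3, 0.9, -1.0]
grip_width: 0.0585
tcp_pos: [0.6833, -0.0418, 0.3563]
contact_force: [11.3, -2.1, -0.5]
grip_width: 0.0584
red 246.56 212.08 W [0.6825 0.0178 0.175 ]
[(196, 70, 71, 69, [0.682, -0.01, 0.218]), (197, 74, 75, 72, [0.682, -0.01, 0.214]), (198, 83, 80, 75, [0.682, -0.01, 0.211]), (199, 85, 82, 79, [0.682, -0.01, 0.207]), (200, 80, 80, 82, [0.682, -0.01, 0.204]), (201, 77, 79, 85, [0.683, -0.01, 0.2]), (202, 78, 86, 93, [0.682, -0.006, 0.199]), (203, 78, 90, 101, [0.681, -0.004, 0.196]), (204, 78, 89, 100, [0.681, -0.001, 0.194]), (205, 81, 89, 96, [0.681, -0.002, 0.19]), (206, 82, 89, 94, [0.681, -0.002, 0.187]), (207, 83, 88, 91, [0.681, -0.001, 0.184]), (208, 82, 80, 80, [0.681, -0.002, 0.18]), (209, 74, 63, 62, [0.682, -0.002, 0.176]), (210, 65, 50, 55, [0.679, 0.007, 0.177]), (211, 69, 59, 71, [0.679, 0.01, 0.175]), (212, 81, 76, 86, [0.678, 0.012, 0.173]), (213, 88, 84, 92, [0.678, 0.014, 0.17]), (214, 84, 83, 90, [0.681, 0.004, 0.161]), (215, 81, 76, 82, [0.681, 0.006, 0.159])]
j7 -1.559 35.7 M [-0.57 -1.96 -0.29] F [12.1  0.7 -0.9]
red centroid 244.88141335914813 214.08276863504358 [0.69   0.0083 0.1625]
block [284 194   4  13  32] [285.22 199.62]
block [290 195   5  15  50] [292.28 200.82]
[-0.0016  0.0013  0.0013] [ 0.0013 -0.0077 -0.5697] rows>= 4.0 j7 -1.56
```

```bash
python3 - <<'E'
from h import *
cs,ct=imaging.camera_info("side"),imaging.camera_info("top")
for n,f,c in(("side","side3.npy",cs),("top","top3.npy",ct)):
    W=cloud(np.load(f),c);f=W.reshape(-1,3)
    def b(x0,x1,y0,y1,z0,z1):
        m=(f[:,0]>x0)&(f[:,0]<x1)&(f[:,1]>y0)&(f[:,1]<y1)&(f[:,2]>z0)&(f[:,2]<z1);return m.sum(),np.median(f[m],0).round(4)
    print(n,"table",b(.66,.72,.03,.07,-.01,.01),b(.45,.62,.06,.1,-.01,.01),"tankfloor",b(.52,.6,-.07,.0,-.01,.012),"topplate",b(.655,.705,-.085,.012,.272,.284),"foot",b(.67,.70,-.09,.02,.008,.02),"wheel",b(.65,.712,-.072,-.012,.305,.32))
    print("petri",b(.62,.72,-.18,-.1,.01,.022), "bar",b(.59,.625,-.05,-.02,.218,.235))
o1,d1=pix2ray(ct,271.4,170.6);o2,d2=pix2ray(cs,247,211.6)
k=np.linalg.lstsq(np.stack([d1,-d2],1),o2-o1,rcond=None)[0];print("marker tri",o1+k[0]*d1,o2+k[1]*d2)
for u in(267.7,275.3):print(onz(ct,u,170.6,.175))
E
python3 drive.py '0 0 0 0 0 .1;0 0 0 0 0 .2;0 0 0 0 0 .3;0 0 0 0 0 .4;0 0 0 0 0 .4'|grep tcp
python3 pm.py|head -1
python3 -c "
import numpy as np,cv2;im=np.load('lastg.npy');print((im[204:219,243:252,2]-im[204:219,243:252,1]).round().astype(int));print(im[204:219,243:252].mean(-1).round().astype(int))
cv2.imwrite('pics/c9.png',cv2.resize(im[190:225,230:270].astype(np.uint8),None,fx=16,fy=16,interpolation=2))"
```

```text
side table (np.int64(107), array([ 0.6914,  0.0544, -0.001 ])) (np.int64(399), array([ 0.5334,  0.0797, -0.0014])) tankfloor (np.int64(0), array([nan, nan, nan])) topplate (np.int64(0), array([nan, nan, nan])) foot (np.int64(1), array([0.6724, 0.0134, 0.0093])) wheel (np.int64(0), array([nan, nan, nan]))
petri (np.int64(12), array([ 0.6318, -0.1095,  0.0188])) bar (np.int64(13), array([ 0.6087, -0.0317,  0.219 ]))
top table (np.int64(229), array([0.6918, 0.0496, 0.    ])) (np.int64(694), array([0.5332, 0.0792, 0.    ])) tankfloor (np.int64(504), array([ 0.5591, -0.0388,  0.0034])) topplate (np.int64(286), array([ 0.6814, -0.0336,  0.2783])) foot (np.int64(124), array([ 0.6772, -0.0281,  0.0145])) wheel (np.int64(336), array([ 0.6814, -0.042 ,  0.3117]))
petri (np.int64(195), array([ 0.6966, -0.1633,  0.0162])) bar (np.int64(39), array([ 0.6083, -0.035 ,  0.2237]))
marker tri [0.68012283 0.011902   0.173638  ] [0.68158429 0.01217405 0.17388149]
[0.68003387 0.02217302 0.175     ]
[0.67975597 0.00104891 0.175     ]
tcp_pos: [0.6829, -0.0423, 0.3563]
red 246.81 211.72 W [0.681  0.0136 0.
[... 377 characters left out ...]
12  8  8  7  5  4]
 [15 15 14 12  7  5  5  4  4]
 [14 14 14 13  7  4  4  4  3]]
[[ 98  98  91  80  80  92 103 106 105]
 [ 95  96  91  82  82  92  98  99  98]
 [ 95  95  91  84  83  90  96  96  94]
 [ 95  95  92  86  84  90  94  96  94]
 [ 95  95  93  88  84  85  88  92  94]
 [ 95  94  93  87  78  73  74  84  92]
 [ 94  94  94  87  70  58  62  78  91]
 [ 93  97 101  94  70  58  68  84  93]
 [ 94 102 112 105  80  72  83  92  96]
 [ 97 104 112 105  86  82  91  96  96]
 [122 119 111  97  83  84  92  95  95]
 [160 155 137 105  78  78  86  88  88]
 [183 181 164 124  80  70  76  77  76]
 [189 189 176 138  87  68  70  68  66]
 [189 190 179 145  95  72  70  66  61]]
  return _methods._mean(a, axis=axis, dtype=dtype,
  ret = um.true_divide(
```

View pics/c9.png

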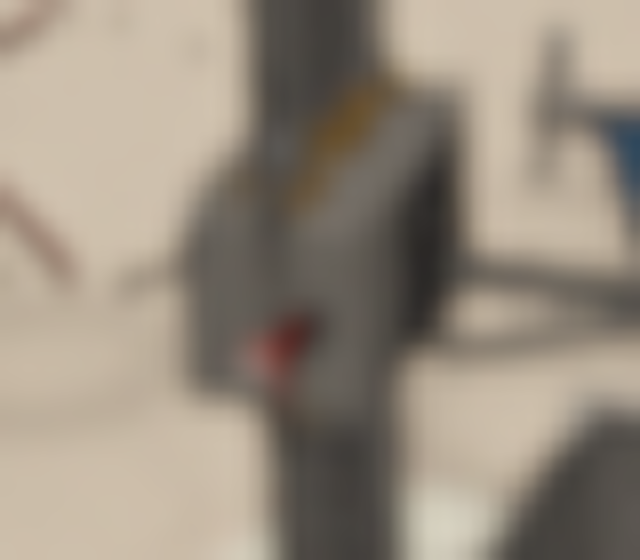

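The pointer (dark, crop (310,325), px (249.4,210.3)) is beside the red marker (crop (275,350)). Combining the triangulation, depth and angle estimates, about 1.3 mm remains, so I turn 0.27 rad more, release and withdraw.

```bash
python3 drive.py '0 0 0 0 0 .1;0 0 0 0 0 .2;0 0 0 0 0 .27;0 0 0 0 0 .27;0 0 0 0 0 .27'|grep -E "tcp|ori"
python3 drive.py '0 0 0 0 0 0;0 0 0 0 0 0;0 0 0 0 0 0' .085|grep tcp
python3 drive.py '0 0 -.02 0 0 0;0 0 -.05 0 0 0;0 0 -.09 0 0 0;0 0 -.12 0 0 0' 
python3 go.py .45 -.2 .48 0
```

```text
tcp_pos: [0.6826, -0.0424, 0.3563]
orientation: [2.556, -1.826, 0.01]
tcp_pos: [0.6803, -0.0421, 0.3552]
clock: 37.95
tcp_pos: [0.6802, -0.0427, 0.4795]
orientation: [-2.554, 1.828, -0.004]
contact_force: [-0.3, -0.1, 0.6]
grip_width: 0.0847
gripper_force: 0.0
[ 0.0745  0.2686 -0.0009] [-5.0000e-04 -2.9000e-03 -1.2422e+00] rows>= 9.0 j7 -2.26
```

```bash
python3 drive.py '.014 .045 0 0 0 0;.028 .09 0 0 0 0;.042 .135 0 0 0 0;.056 .18 0 0 0 0;.07 .225 0 0 0 0'|grep tcp
python3 drive.py '0 .04 0 0 0 0;0 .06 0 0 0 0;0 .06 0 0 0 0'|grep tcp
python3 pm.py
python3 - <<'E'
from meas import *
T=[];
for _ in range(6):
    im,d,c=snap("top");T.append(im.astype(float))
W=cloud(d,c);print("tank",cv2.minAreaRect(tank(W).astype(np.float32)))
T=np.mean(T,0);T0=np.mean([cv2.imread(f"pics/{f}.png").astype(float) for f in("top0","top3")],0)
print("diff top");print((T-T0)[160:182,264:282].mean(-1).round().astype(int))
S=np.load("lastg.npy");
a=cv2.resize(S[160:300,210:350].astype(np.uint8),(400,400),interpolation=2);b=cv2.resize(T[140:270,220:350].astype(np.uint8),(400,400),interpolation=2)
cv2.imwrite("pics/c10.png",np.hstack([a,b]))
E
```

```text
tcp_pos: [0.4886, -0.1831, 0.4761]
tcp_pos: [0.4312, -0.2035, 0.4758]
red 246.89 211.71 W [0.6807 0.015  0.1756]
[(196, 66, 67, 63, [0.682, -0.01, 0.218]), (197, 70, 69, 63, [0.681, -0.009, 0.215]), (198, 78, 74, 65, [0.682, -0.011, 0.21]), (199, 80, 76, 69, [0.682, -0.01, 0.208]), (200, 75, 74, 73, [0.682, -0.01, 0.204]), (201, 72, 73, 76, [0.682, -0.01, 0.201]), (202, 70, 73, 79, [0.683, -0.01, 0.197]), (203, 70, 78, 87, [0.681, -0.005, 0.196]), (204, 73, 84, 95, [0.681, -0.003, 0.193]), (205, 77, 87, 95, [0.681, -0.003, 0.19]), (206, 78, 86, 91, [0.681, -0.002, 0.187]), (207, 79, 85, 90, [0.681, -0.001, 0.184]), (208, 79, 82, 86, [0.681, -0.0, 0.181]), (209, 74, 72, 74, [0.682, -0.002, 0.176]), (210, 67, 57, 57, [0.68, 0.005, 0.176]), (211, 68, 55, 57, [0.679, 0.008, 0.174]), (212, 79, 68, 72, [0.679, 0.011, 0.172]), (213, 84, 79, 84, [0.678, 0.013, 0.169]), (214, 79, 80, 87, [0.681, 0.005, 0.162]), (215, 74, 75, 85, [0.681, 0.006, 0.158])]
tank ((0.5647526383399963, -0.033560559153556824), (0.15282298624515533, 0.17910456657409668), 85.1969223022461)
diff top
[[  0   0   1   2   
[... 930 characters left out ...]
-18  -4  13  24  24  24]
 [  1   0   0   2   2   1  -1  -2   0  -3  -4 -11 -16 -11   7  22  26  28]
 [  0   0   1   0   0   0  -1   2  -1   2  -4  -6 -14 -17  -9   8  17  17]
 [  0   1   4   1  -1   1  -1  -2   0  -1   2  -3  -7 -17 -14   1  11  11]
 [  1   1   1   0  -1   2  -1  -1   1   0  -4   0  -6  -6  -4   0   4   4]
 [  1   2   1   1   1   2   0   0   0   1  -1  -1   0  -2   1   1   6   2]
 [ -1   0  -1   0   0   2   0   0   0  -3   1   6   0   1  -2   2   3   1]
 [  0  -1  -1   0  -2   0   2   1   0  -1  -2   1   2  -3  -1   0   1   0]
 [ -4  -2  -3  -2  -1   1   2   1   7   3   1  -1  -4   1   0  -4   2   1]
 [ -7  -8  -6  -3  -3  -1   3   7  10   5   4  -1   3   0  -2   3   0   0]]
```

View pics/c10.png

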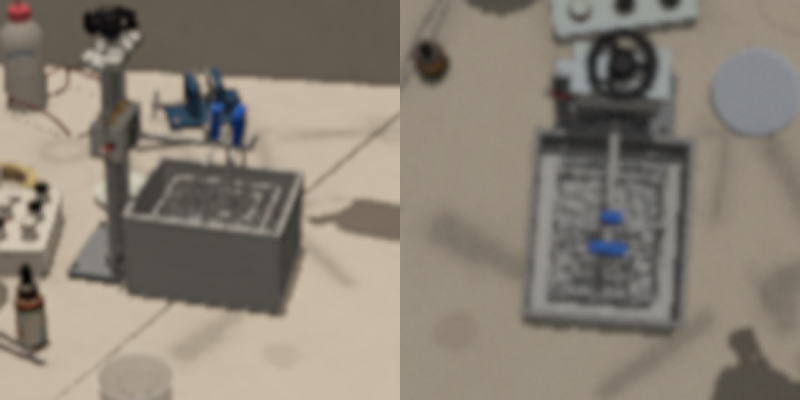

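The baskets hang nested inside the tank (top crop blocks at (610,217) and (607,247)), and the tank is square under the hook. The pointer is level with the marker within measurement error, and the bystanders are untouched.

```bash
python3 -c "
from bench import r, imaging, workorder, telemetry
print(workorder.hand_in())"
```

```text
the job is handed in; nothing more can be done
None
```

I handed the job in: the tank is squarely under the hook, and the large and small baskets hang nested on their seats (the medium one was absent). They are lowered into the tank with the pointer at the marker's white line to within about 1–2 mm by my estimate, and the beaker, petri dish and dropper bottle were left alone.

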